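Pack the pump base plates into the fixture

ROBOT

A 6-joint arm with a two-finger parallel gripper is mounted at the origin on the work surface. World frame = base frame: x ahead of the robot, y to its left, z up, the work surface at z = 0. Lengths are in m, angles in degrees, forces in N, time in s.
With the tool pointing down it reaches from about 0.25 to 0.725 m from the base axis. Payload 9.7 kg.
Tool frame: the origin (TCP) lies between the finger pads; the fingertips stand 11 mm ahead of it and the grasp point (between the pads) lies 8 mm behind it; y points along the fingers, x is the direction in which the jaws open and shut, and the axes are right-handed (so a half turn about y gives the same grasp; the last joint's range is limited). The gripper opens to 85 mm and grips with 20 to 120 N. Pads are 22 mm wide; open, the fingers measure 114 mm over their backs; the gripper's body (76 mm by 85 mm) begins 54 mm behind the grasp point. The pads swing forward as they close: fully open they stand 13 mm farther back than shut.
Start: joints at [-70.474, 4.979, 10.078, 95.1, 0, 90], TCP at [0.184, -0.518, 0.242] pointing down, gripper open.
Joint ranges: [-179.16, 179.16], [-48.56, 103.87], [-65.8, 70.77], [-126.05, 130.52], [-82.76, 87.17], [-180, 180]. Speed limits (degrees/s): [127.2, 127.2, 147.25, 180, 180, 180].

INTERFACE

Orientations are given as [roll, pitch, yaw] about the fixed x, y, z axes, in that order (R = Rz(yaw) Ry(pitch) Rx(roll)).
In Python, from workcell import bot, vision gives the robot as it stands. The module is installed in compiled form; this text tells all that it offers.
- The arm moves only by the shell command python3 -m crank 'ROWS' [OPENING] [FORCE]. ROWS is text: rows parted by semicolons, each of 6 numbers parted by spaces: the shift along the tool's x, y, z in m, then the turn, a rotation vector about the tool's x, y, z in rad. A call has 1 to 8 rows; each row is the pose to reach, as a shift and turn from the pose commanded when the call began, along the tool's axes at that moment; what a row does not reach only later rows make up. A row lasts 1/10 s, in which the tool goes at most 50 mm and 8.59 degrees, less where a joint would pass 70% of its speed; a pose out of reach is approached as far as the arm can. A call with a gripper value outside its range is refused whole. OPENING is the gripper's target within -1 to 1 (shut at 1, half-way at 0, fully open at -1), set as the call begins (- or left out, the last holds). The fingers move at their own pace and stop on an object; FORCE is the grip in N (left out, the last holds). Time passes only in rows, so rows that repeat a pose let the fingers close. It gives the time, the measured TCP pose, the force and the opening at its end, in the units of the state.
- bot.get_obs(): the state, without advancing time (a new reading comes with each control period).
- vision.camera(name): name is "side" or "top" or "wrist"; returns the picture (384x512x3 uint8, red, green, blue); there is no depth.
- vision.get_calibration(name): a dict with "fx", "fy", "cx", "cy" (pixels), "rvec" (rotation vector, rad) and "tvec" (3), from world to camera coordinates, as OpenCV has them. Camera axes: x right, y down, z forward; pixel columns grow to the right and rows downward; lengths in m; the calibration is good to about 2 mm. The wrist camera is an equidistant fisheye: a pixel r from the principal point sees the ray r / f radians off the axis. A picture is of the moment at which its call begins: read the wrist's pose just before it. get_calibration takes no time and is no camera call; for the wrist camera it gives the pose at the moment of the call.
- bot.job_done(): hands the job in, once; it reports no verdict.
The state is a dict: "time": time; "q": joint angles; "qd": joint speeds; "joint_efforts": joint torques, N m; "ee_pos": TCP position; "tcp_rot": TCP orientation; "wrist_force": force on the tool from outside, world axes, zero at the start; "torque": the same for the moment, N m; "opening": finger opening in m.
Only numpy, scipy, OpenCV 4.12 (cv2) and the standard library are available. Lean on these libraries where they do the work, as an engineer would, in place of code of your own. Each camera call takes 0.05 s, during which the arm holds its last target. There are 200 camera calls.

TASK

Load the pump base into the blue fixture: first knock its three hold-down switches over to off by sweeping a finger along the bank towards the fixture's closed end, then lay the red L-plate and after it the yellow L-plate flat in the fixture, turned so that they nest into one rectangle, the red one's outer corner in the closed-end corner away from the switches with its narrow arm along the back fence. Last, slide the bare straight plate in through the open end, without lifting it off the bench, and push until all three lie square and the pack is tight against the back fence. Leave the other things on the bench where they are.

Things in the scene. Friction and masses are not known exactly. Their poses are not given: they have to be found in the camera images.
- fixture: Fixed blue fixture, the bench is its floor. Fences 16 mm high, 25 thick. Origin on the bench, mid-pocket; +y to the back fence (closed end), -y out of the open end, +x to the switches. Fence faces at x -96, +96 and y +90 mm; side fences straight to y -75, then flared outward to y -108. Grey switch housing 44 wide, 18 high, centred at x +144. No play along y when the three plates are tight, 12 mm across x.
- red_place (a point): Empty point in the fixture where the red plate's rib centre belongs, 30 mm above the bench (fixture x -42, y +43 mm). The red plate's axes must then point as the fixture's do (x along x, y along y, not half round).
- yellow_place (a point): Empty point where the yellow plate's rib centre belongs, 30 mm above the bench (fixture x +40, y +22 mm), its axes pointing as the fixture's do.
- straight_place (a point): Empty point where the straight plate's centre belongs, 6 mm above the bench (fixture x 0, y -57.5 mm), its long side along the fixture's x.
- switch1 (a joint): Toggle switch nearest the open end (pivot at fixture x +144, y -65, z +22 mm). 0 = upright (on), up to 1.2 rad tipped towards the fixture's +y; off from 0.7. Needs about 1.5 N at the ball and stays where it is left. A finger drawn along the bank in the fixture's +y, its end 50 mm above the bench, tips each by about 1 rad and passes over it.
- switch2 (a joint): The middle switch, the same (pivot at fixture x +144, y 0, z +22 mm).
- switch3 (a joint): The switch nearest the closed end, the same (pivot at fixture x +144, y +65, z +22 mm).
- switch1_ball (a point): Centre of the red ball (14 mm across) on the first switch's 8 mm stem, 40 mm from the pivot: 62 mm above the bench when upright.
- switch2_ball (a point): The same on the middle switch.
- switch3_ball (a point): The same on the last switch.
- red_rib (a point): Red L-shaped aluminium plate, 12 mm thick, about 0.36 kg, flat on the bench, with a bare grip rib on top: 10 mm thick (x), 50 long (y), from 12 to 48 mm up. The point is the rib's centre, 30 mm above the plate's underside; axes are the plate's. Outline from this point: narrow arm x -48 to +77, y -1 to +47 mm; other arm x -48 to +12, y -68 to -1. Outer corner x -48, y +47.
- yellow_rib (a point): Yellow L-shaped aluminium plate, same thickness and rib (10 mm thick along x, 50 long along y), about 0.38 kg. The point is the rib's centre, 30 mm above the plate's underside; axes are the plate's. Outline from this point: wide arm x -70 to +50, y -47 to +20 mm; other arm x -5 to +50, y +20 to +68 mm.
- straight_center (a point): Bare aluminium plate 180 (x) by 65 (y) by 12 mm, about 0.38 kg, flat on the bench before the open end. The point is its centre, 6 mm up. Pushed on its long outer edge at two points (open fingers, ends 5 mm above the bench) it slides without turning; in the pocket it pushes the L-plates before it (5 to 10 N).
- pvc_tee: White plastic pipe tee, 110 mm long, 48 mm thick, lying on the bench; leave alone. Origin under its middle.
- pvc_coupling: White plastic pipe coupling, a standing ring 68 mm across and 70 mm high; leave alone. Origin at its underside.
- wire_spool: Red spool 100 mm across and 70 mm high; leave alone. Origin at its underside.
- screwdriver: Screwdriver lying on the bench; leave alone.
- oil_can: Green can 60 mm across, 120 mm high; leave alone. Origin at its underside.
- wrench: Steel wrench lying on the bench beyond the start places of the plates; leave alone.
There are look-alikes about, which are no part of the job. What is meant by the part that bears straight_center is not turquoise, and is the larger of those in its own colour. What is shaped like the part that bears red_rib but purple is not meant.

How it is judged (in metres and radians):
On the way, in this order (a step that is already met when the one before it is completed fails the run):
1. all three switches are tipped over to off (value of joint each of switch1, switch2, switch3 above 0.7 rad), for 0.1 s.
2. then the red L-plate lies flat in its corner of the fixture, within about 12 mm across, 20 mm along and 0.12 rad of its place (x of red_rib in the frame of fixture between -0.054 and -0.03 m and y of red_rib in the frame of fixture between 0.023 and 0.063 m and z of red_rib in the frame of fixture between 0.026 and 0.034 m and angle between red_rib's own z axis and vertical below 0.06 rad and angle between the x axis of red_rib and the x axis of fixture, either way round below 0.12 rad), for 0.2 s.
3. then the yellow L-plate lies flat, nested with the red one, within about 12 mm across, 25 mm along and 0.12 rad of its place (x of red_rib in the frame of fixture between -0.054 and -0.03 m and y of red_rib in the frame of fixture between 0.018 and 0.068 m and z of red_rib in the frame of fixture between 0.026 and 0.034 m and angle between each of red_rib, yellow_rib's own z axis and vertical below 0.06 rad and angle between the x axis of each of red_rib, yellow_rib and the x axis of fixture, either way round below 0.12 rad and x of yellow_rib in the frame of fixture between 0.028 and 0.052 m and y of yellow_rib in the frame of fixture between -0.003 and 0.047 m and z of yellow_rib in the frame of fixture between 0.026 and 0.034 m), for 0.2 s.
4. then the straight plate is in the pocket and the pack is tight (x of red_rib in the frame of fixture between -0.051 and -0.033 m and y of red_rib in the frame of fixture between 0.036 and 0.05 m and z of red_rib in the frame of fixture between 0.026 and 0.034 m and angle between each of red_rib, yellow_rib, straight_center's own z axis and vertical below 0.06 rad and angle between the x axis of each of red_rib, yellow_rib, straight_center and the x axis of fixture, either way round below 0.06 rad and x of yellow_rib in the frame of fixture between 0.031 and 0.049 m and y of yellow_rib in the frame of fixture between 0.015 and 0.029 m and z of yellow_rib in the frame of fixture between 0.026 and 0.034 m and x of straight_center in the frame of fixture between -0.009 and 0.009 m and y of straight_center in the frame of fixture between -0.0645 and -0.0505 m and z of straight_center in the frame of fixture between 0.003 and 0.009 m), for 0.1 s.
At the end, for the whole second after the job is handed in: All three switches are past 0.7 rad; all three plates lie flat (height within 3 to 4 mm, tilt under 0.06 rad) and square with the fixture (within 0.06 rad), each within 9 mm across and 7 mm along the fixture of its place in the tight pack; everything is at rest and let go (all of step 1 and all of step 4 and linear speed of each of red_plate, yellow_plate, straight_plate below 0.01 m/s); the robot touches nothing.
It fails at once if the straight plate is lifted off the bench (more than 15 mm) (height (world z) of straight_center above 0.021 m).
It fails at once if another thing on the bench is shifted by more than 30 mm (distance of any of pvc_tee, pvc_coupling, wire_spool, screwdriver, oil_can, wrench from where it was at the start of the episode above 0.03 m).
It also fails if it takes over 72 s, if anything falls off the work surface, if the arm or the gripper's body presses on something with over 40 N, if the wrist force passes 120 N, or if a joint passes its speed limit or range.

## Working session

There is one attempt and no reset: what is moved stays moved. The work goes in short steps, Python scripts to look and compute and a shell command to move; the robot and the scene stay as the last step left them, time stands still between calls to the robot, and variables do not carry over. Pictures are saved under pics/ and viewed, about 8 in all and at most 12, crops included, and the job is handed in when it is done.

```bash
mkdir -p pics; ls; python3 - <<'E'
from workcell import bot, vision
import cv2
print(bot.get_obs())
for n in("side","top","wrist"):
    print(n,vision.get_calibration(n))
    cv2.imwrite(f"pics/{n}0.png",vision.camera(n)[:,:,::-1])
E
```

```text
pics
{'time': 0.0, 'q': array([-7.04734406e+01,  5.01027530e+00,  1.00330626e+01,  9.50996524e+01,
        1.47558484e-03,  8.99978550e+01]), 'qd': array([ 0.09947483, -0.09419167, -0.00147404, -0.00617736,  0.02956163,
       -0.0377023 ]), 'joint_efforts': array([ 7.10315926e-04, -5.20387459e+01,  4.64808583e+01,  1.61793520e-02,
        1.38636501e-04,  9.31706381e-06]), 'ee_pos': array([ 0.18376558, -0.5181534 ,  0.24157852]), 'tcp_rot': array([-8.99985215e+01,  7.68649807e-02, -7.04712956e+01]), 'wrist_force': array([ 0.45127228, -0.28698299, -0.46067223]), 'torque': array([-0.00469833,  0.0106207 , -0.01188254]), 'opening': 0.08538912003294004}
side {'fx': 394.24103076486693, 'fy': 394.24103076486693, 'cx': 255.05330258937815, 'cy': 202.88540249781428, 'rvec': array([ 2.31170805, -0.21743886,  0.07862659]), 'tvec': array([-0.49811022,  0.09930567,  1.53423962])}
top {'fx': 383.8932238388732, 'fy': 383.8932238388732, 'cx': 263.87338069615464, 'cy': 196.2671741483745, 'rvec': array([ 2.08532648, -2.14615749,  0.20537776]), 'tvec': array([-0.02646034,  0.51471605,  1.13503268])}
wrist {'fx': 297.3186396354542, 'fy': 297.3186396354542, 'cx': 256.457315387415, 'cy': 186.97133090734218, 'rvec': array([-2.38400837,  1.68369158,  0.22462633]), 'tvec': array([-0.54869653, -0.03457114,  0.37865091])}
```

View pics/top0.png

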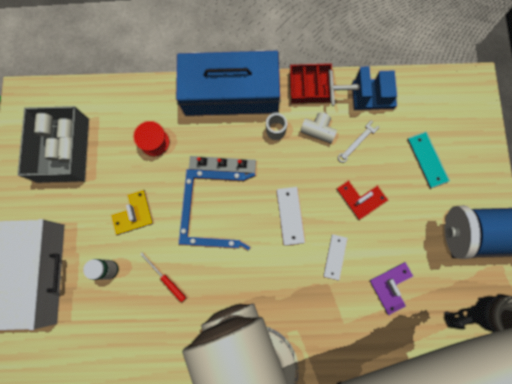

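View pics/side0.png

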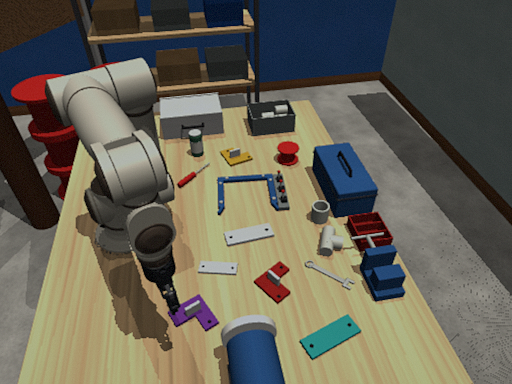

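The top view shows the fixture at about (215,205), opening to the right, with its switches along (200–245,162). The red L is at (362,198), the yellow L at (132,213), the larger white straight plate at (290,216), and the look-alikes are purple at (390,288), small white at (335,257) and turquoise at (428,160). The side view agrees: red is at (272,281), yellow at (237,156) and straight at (248,235).

```bash
cat > h.py <<'E'
import numpy as np, cv2
from workcell import bot, vision
def shot(n,name=None):
    c=vision.get_calibration(n); im=vision.camera(n)
    if name: cv2.imwrite(f"pics/{name}.png",im[:,:,::-1])
    return im,c
def RT(c): return cv2.Rodrigues(np.array(c["rvec"]))[0],np.array(c["tvec"])
def ray(c,uv,fish=False):
    R,t=RT(c); x=(uv[0]-c["cx"])/c["fx"]; y=(uv[1]-c["cy"])/c["fy"]
    if fish:
        r=np.hypot(x,y); s=np.sin(r)/r if r>1e-9 else 1; d=np.array([x*s,y*s,np.cos(r)])
    else: d=np.array([x,y,1.])
    return -R.T@t, R.T@(d/np.linalg.norm(d))
def plane(c,uv,z,fish=False):
    o,d=ray(c,uv,fish); return o+d*(z-o[2])/d[2]
def tri(rays):
    A=np.zeros((3,3));b=np.zeros(3)
    for o,d in rays: P=np.eye(3)-np.outer(d,d);A+=P;b+=P@o
    p=np.linalg.solve(A,b)
    return p,[float(np.linalg.norm((np.eye(3)-np.outer(d,d))@(p-o))) for o,d in rays]
def proj(c,p,fish=False):
    R,t=RT(c);q=R@p+t
    if fish:
        th=np.arctan2(np.hypot(q[0],q[1]),q[2]);h=np.hypot(q[0],q[1]);return np.array([c["cx"]+c["fx"]*th*q[0]/h,c["cy"]+c["fy"]*th*q[1]/h])
    return np.array([c["cx"]+c["fx"]*q[0]/q[2],c["cy"]+c["fy"]*q[1]/q[2]])
def mask(im,col):
    h,s,v=[a.astype(int) for a in cv2.split(cv2.cvtColor(im,cv2.COLOR_RGB2HSV))]
    return {"red":((h<7)|(h>172))&(s>150)&(v>70),"yellow":(h>20)&(h<32)&(s>160)&(v>90),
     "blue":(h>100)&(h<125)&(s>110)&(v>50),"white":(s<45)&(v>140)}[col].astype(np.uint8)*255
def blobs(m,amin=40):
    cs,_=cv2.findContours(m,cv2.RETR_EXTERNAL,cv2.CHAIN_APPROX_NONE)
    return [c[:,0,:] for c in cs if cv2.contourArea(c)>amin]
E
python3 - <<'E'
from h import *
np.set_printoptions(precision=4,suppress=True)
for n in("top","side"):
    im=cv2.imread(f"pics/{n}0.png")[:,:,::-1].copy();c=vision.get_calibration(n)
    for col,z in(("red",.012),("yellow",.012),("blue",.016),("white",.012)):
        for b in blobs(mask(im,col),25 if col=="red" else 60):
            m=b.mean(0); p=plane(c,m,z)
            if not(.2<p[0]<.8 and abs(p[1])<.6):continue
            ap=cv2.approxPolyDP(b.reshape(-1,1,2),2.0,True)[:,0,:]
            print(n,col,cv2.contourArea(b),m,p[:2]);
            if col!='white' or cv2.contourArea(b)>300: print(*[f"{q}:{np.round(plane(c,q,z)[:2],3)}" for q in ap])
E
```

```text
top red 189.0 [172.5345 287.6897] [0.2453 0.2454]
[163 275]:[0.284 0.275] [161 279]:[0.272 0.281] [179 300]:[0.208 0.225] [183 300]:[0.208 0.213] [184 295]:[0.223 0.21 ]
top red 706.5 [361.458  198.9924] [ 0.5035 -0.3514]
[338 188]:[ 0.542 -0.279] [358 218]:[ 0.443 -0.336] [386 200]:[ 0.498 -0.429] [375 187]:[ 0.541 -0.398] [371 190]:[ 0.532 -0.384] [374 194]:[ 0.519 -0.393] [357 205]:[ 0.485 -0.336] [355 202]:[ 0.494 -0.33 ] [359 196]:[ 0.513 -0.344] [348 182]:[ 0.56  -0.313]
top red 850.0 [151.0213 138.383 ] [0.7271 0.3254]
[135 130]:[0.758 0.379] [134 139]:[0.727 0.382] [144 152]:[0.681 0.347] [156 155]:[0.669 0.307] [166 149]:[0.689 0.275] [168 138]:[0.727 0.269] [158 124]:[0.777 0.304] [145 122]:[0.785 0.347]
top yellow 844.5 [132.4777 213.879 ] [0.4768 0.3768]
[143 190]:[0.553 0.346] [128 194]:[0.542 0.394] [129 202]:[0.516 0.389] [136 213]:[0.479 0.366] [137 219]:[0.46  0.362] [134 222]:[0.451 0.371] [128 220]:[0.458 0.39 ] [125 211]:[0.487 0.401] [112 215]:[0.475 0.442] [117 234]:[0.414 0.423] [151 223]:[0.446 0.317]
top blue 174.0 [211.525  242.0875] [0.3802 0.1256]
[194 244
[... 3317 characters left out ...]
 -0.4903]
[226 331]:[ 0.323 -0.511] [247 322]:[ 0.39  -0.493] [261 321]:[ 0.434 -0.498] [273 324]:[ 0.468 -0.515] [273 321]:[ 0.47  -0.505] [264 315]:[ 0.447 -0.479] [246 315]:[ 0.391 -0.468] [227 323]:[ 0.329 -0.485]
side white 375.5 [217.7312 266.5699] [ 0.3257 -0.2618]
[198 269]:[ 0.257 -0.259] [234 273]:[ 0.378 -0.3  ] [237 263]:[ 0.394 -0.259] [200 261]:[ 0.267 -0.225]
side white 130.0 [331.6917 274.1333] [ 0.7053 -0.3684]
side white 251.0 [331.2308 237.6667] [ 0.7572 -0.2082]
side white 546.5 [248.3009 233.0177] [ 0.4575 -0.1256]
[273 232]:[ 0.55  -0.138] [269 223]:[ 0.545 -0.089] [224 233]:[ 0.367 -0.108] [227 243]:[ 0.372 -0.16 ]
side white 144.5 [320.6829 205.4146] [ 0.7715 -0.0323]
```

View pics/wrist0.png

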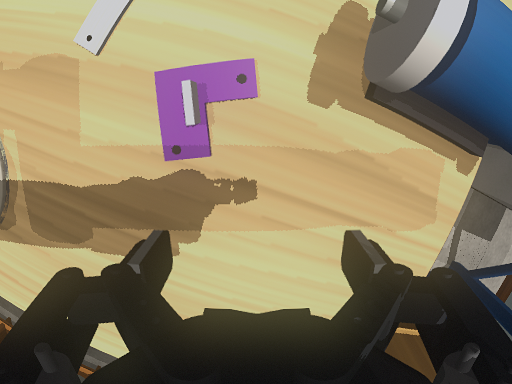

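The opening wrist view shows only the purple look-alike at (205,105), the small white plate and the gripper fingers; image up is tool +z. From the top view I estimate the fixture origin at about (0.487,0.100) with yaw about -5°, red yaw about 30° and yellow yaw about -75°. Next I move to the sweep start and look at the fixture from close by.

```bash
cat >> h.py <<'E'
def go(x,y,z,yaw,o=None):
    o=o or bot.get_obs(); p=o["ee_pos"];a=np.radians(o["tcp_rot"][2]);d=np.array([x,y,z])-p
    t=-np.radians((yaw-o["tcp_rot"][2]+180)%360-180)
    print("t %.1f at %s rpy %s -> tool dx %.4f dy %.4f dz %.4f ry %.4f"%(o["time"],np.round(p,4),np.round(o["tcp_rot"],1),d[0]*np.cos(a)+d[1]*np.sin(a),-d[2],-d[0]*np.sin(a)+d[1]*np.cos(a),t))
E
python3 -m crank '-.2587 0 .533 0 -1.143 0;-.2587 0 .533 0 -1.143 0;-.2587 0 .533 0 -1.143 0;-.2587 0 .533 0 -1.143 0;-.2587 0 .533 0 -1.143 0;-.2587 0 .533 0 -1.143 0;-.2587 0 .533 0 -1.143 0;-.2587 0 .533 0 -1.143 0' 1 60
python3 -c "
from h import *
print(bot.get_obs());go(.60,-.06,.25,-5)"
```

```text
time: 0.95
ee_pos: [0.4657, -0.2317, 0.2423]
tcp_rot: [-90.0, -0.0, -4.7]
wrist_force: [0.6, -1.6, 0.1]
opening: -0.0001
{'time': 0.95, 'q': array([-2.64494870e+01,  8.56057877e-01,  5.77998066e+00,  9.49155841e+01,
       -4.00928438e-03,  6.82042578e+01]), 'qd': array([ 5.36186129e+01,  1.88868762e+01,  1.84605682e+01, -3.83931348e-01,
        3.31179813e-03,  3.32166132e+00]), 'joint_efforts': array([ -6.08890101, -52.05507159,  43.9804709 ,   0.67335175,
         0.10884478,  -0.69010237]), 'ee_pos': array([ 0.4656729 , -0.23168498,  0.24225001]), 'tcp_rot': array([-9.00068188e+01, -6.25395521e-03, -4.65374467e+00]), 'wrist_force': array([ 0.60156491, -1.59227863,  0.12677893]), 'torque': array([-0.05664275, -0.05602744,  0.00420219]), 'opening': -0.000104540375300933}
t 0.9 at [ 0.4657 -0.2317  0.2423] rpy [-90.   -0.   -4.7] -> tool dx 0.1200 dy -0.0077 dz 0.1820 ry 0.0060
```

```bash

python3 -m crank '.1 -.03 .16 0 0 0;.1 -.03 .16 0 0 0;.1 -.03 .16 0 0 0;.1 -.03 .16 0 0 0;.1 -.03 .16 0 0 0;.1 -.03 .16 0 0 0;.1 -.03 .16 0 0 0'
python3 -c "
from h import *
o=bot.get_obs();print(o['ee_pos'],o['tcp_rot'],o['qd'].max())
im,c=shot('wrist','w1');R,t=RT(c);print(-R.T@t);np.savez('pics/w1c',**c)"
```

```text
time: 1.65
ee_pos: [0.5777, -0.0834, 0.272]
tcp_rot: [-90.0, 0.0, -5.0]
wrist_force: [-0.6, 0.0, 0.5]
opening: 0.0003
[ 0.5776609  -0.08336936  0.27195939] [-9.00113649e+01  4.47928460e-02 -5.01612411e+00] 0.14290316449308768
[ 0.58275784 -0.0172022   0.40423766]
```

View pics/w1.png

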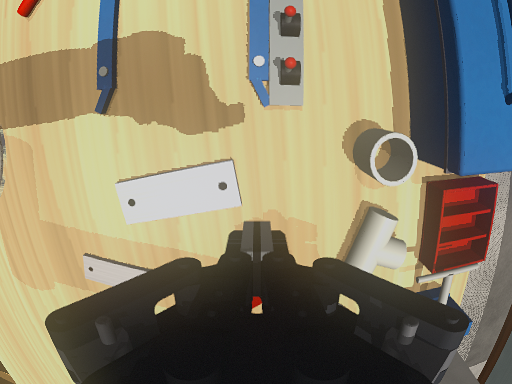

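This wrist view shows the straight plate with centre about (180,190), balls at (290,63) and (290,11), the side fences at x≈105 and 260, the coupling at (388,158) and the tee at (375,240). I take one more view centred over the pocket.

```bash

python3 -m crank '-.07 -.06 .09 0 0 0;-.07 -.06 .09 0 0 0;-.07 -.06 .09 0 0 0;-.07 -.06 .09 0 0 0;-.07 -.06 .09 0 0 0'
python3 - <<'E'
from h import *
np.set_printoptions(precision=4,suppress=True)
o=bot.get_obs();print(o['ee_pos'],o['tcp_rot'])
im,c=shot('wrist','w2');R,t=RT(c);print(-R.T@t);np.savez('pics/w2c',**c)
for k in(1,2):
    im=cv2.imread(f"pics/w{k}.png")[:,:,::-1].copy();c=dict(np.load(f"pics/w{k}c.npz"))
    for col,z in(("red",.062),("blue",.016),("white",.012),("yellow",.012)):
        for b in blobs(mask(im,col),60):
            p=plane(c,b.mean(0),z,1)
            if not(.3<p[0]<.68 and -.2<p[1]<.5):continue
            ap=cv2.approxPolyDP(b.reshape(-1,1,2),2.5,True)[:,0,:]
            print(k,col,cv2.contourArea(b),b.mean(0),p[:2])
            if col!='red':print(*[f"{q}:{np.round(plane(c,q,z,1)[:2],4)}" for q in ap])
E
```

```text
time: 2.2
ee_pos: [0.516, 0.0123, 0.3327]
tcp_rot: [-90.0, -0.1, -5.0]
wrist_force: [-0.4, -0.7, -1.0]
opening: -0.0006
[0.516  0.0123 0.3327] [-90.0053  -0.0811  -5.0084]
[0.5207 0.0785 0.465 ]
1 red 81.0 [290.      62.4667] [0.6252 0.0334]
1 red 76.0 [289.9643  10.5714] [0.6312 0.097 ]
1 blue 1575.0 [259.4449  49.7288] [0.5931 0.0601]
[250   0]:[0.587  0.1315] [250  79]:[0.5776 0.0222] [264 106]:[ 0.5924 -0.0146] [268 103]:[ 0.5979 -0.0112] [268  96]:[ 0.5987 -0.002 ] [260  81]:[0.5901 0.0184] [267  79]:[0.5993 0.0203] [268   0]:[0.6105 0.1295]
1 blue 890.5 [105.5514  38.6811] [0.3803 0.1127]
[101   0]:[0.3739 0.1768] [97 70]:[0.363  0.0693] [102  65]:[0.372  0.0747] [107  66]:[0.3802 0.0714] [110  78]:[0.3835 0.0531] [114   0]:[0.3957 0.1702]
1 white 5214.0 [179.1329 192.7816] [ 0.4641 -0.1216]
[232 161]:[ 0.5437 -0.0838] [115 183]:[ 0.3659 -0.0984] [126 223]:[ 0.3702 -0.162 ] [241 205]:[ 0.5495 -0.1467]
1 white 84.0 [258.5333  60.2333] [0.5908 0.0467]
[258  55]:[0.5907 0.0538] [253  61]:[0.5835 0.0463] [259  66]:[0.5907 0.0389] [264  59]:[0.598  0.0478]
1 white 3435.0 [285.971   
[... 1277 characters left out ...]
11 ] [0.6301 0.0896]
[314  27]:[0.6203 0.201 ] [312 164]:[ 0.6007 -0.0138] [338 165]:[ 0.643  -0.0186] [339 145]:[0.6458 0.0133] [337 149]:[0.6422 0.0072] [322 149]:[0.6178 0.0088] [316 126]:[0.6103 0.0453] [338 127]:[0.6454 0.0418] [340 143]:[0.6475 0.0164] [341 100]:[0.6528 0.0837] [338 107]:[0.6472 0.073 ] [323 106]:[0.6233 0.0756] [316  85]:[0.6148 0.1085] [322  81]:[0.6247 0.1144] [339  85]:[0.6513 0.1073] [341  90]:[0.654  0.0994] [342  63]:[0.6591 0.1421] [341  60]:[0.658  0.1469] [339  65]:[0.654  0.1389] [322  63]:[0.6271 0.1426] [316  46]:[0.6203 0.1699] [320  40]:[0.6275 0.1795] [330  43]:[0.6429 0.1745] [337  40]:[0.6547 0.1793] [341  47]:[0.66   0.1679] [341  29]:[0.6633 0.1977]
```

View pics/w2.png

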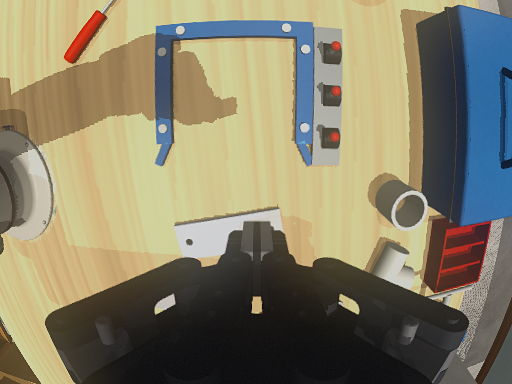

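The fixture frame comes out as origin (0.4874,0.1058), yaw -4.7°. The fence corners agree between the two wrist views to 1–2 mm, and the balls at (337,46), (336,91) and (335,133) fit their expected places. Now the sweep.

```bash

python3 -c "
from h import *
c1=dict(np.load('pics/w1c.npz'));c2=dict(np.load('pics/w2c.npz'))
print(tri([ray(c1,(290,62.5),1),ray(c2,(337,132),1)]),tri([ray(c1,(290,10.6),1),ray(c2,(337,89.5),1)]))"
python3 -m crank '.1088 .1 -.0387 0 0 0;.1088 .1 -.0387 0 0 0;.1088 .1 -.0387 0 0 0;.1088 .14 -.0387 0 0 0;.1088 .18 -.0387 0 0 0;.1088 .22 -.0387 0 0 0;.1088 .2717 -.0387 0 0 0;.1088 .2717 -.0387 0 0 0'
python3 -m crank '0 0 0 0 0 0;0 0 0 0 0 0'
python3 -c "
from h import *
go(.6211,-.036,.061,-4.7)"
```

```text
(array([0.62917261, 0.03642627, 0.05336243]), [0.003381505297202423, 0.003381505297202394]) (array([0.63229159, 0.09741182, 0.06240734]), [0.0011989838672010536, 0.0011989838672009365])
time: 3.05
ee_pos: [0.6166, -0.0363, 0.0521]
tcp_rot: [-90.0, 0.8, -5.1]
wrist_force: [-0.0, -0.2, -0.9]
opening: 0.0003
time: 3.25
ee_pos: [0.6226, -0.0357, 0.0634]
tcp_rot: [-90.0, -0.2, -5.0]
wrist_force: [1.1, -0.6, 0.9]
opening: -0.0004
t 3.2 at [ 0.6226 -0.0357  0.0634] rpy [-90.   -0.2  -5. ] -> tool dx -0.0015 dy 0.0024 dz -0.0004 ry -0.0058
```

```bash

python3 -m crank '0 0 .015 0 0 0;0 0 .03 0 0 0;0 0 .045 0 0 0;0 0 .06 0 0 0;0 0 .075 0 0 0;0 0 .09 0 0 0;0 0 .105 0 0 0;0 0 .12 0 0 0' | tail -3
python3 -m crank '0 0 .015 0 0 0;0 0 .03 0 0 0;0 0 .045 0 0 0;0 0 .06 0 0 0;0 0 .075 0 0 0;0 0 .09 0 0 0;0 0 .105 0 0 0;0 0 .12 0 0 0'| tail -3
python3 -m crank '0 0 .01 0 0 0;0 0 .02 0 0 0;0 -.02 .02 0 0 0;0 -.06 .02 0 0 0;0 -.10 .02 0 0 0;0 -.15 .02 0 0 0;0 -.2 .02 0 0 0;0 -.2 .02 0 0 0'
python3 -m crank '-.1 0 -.2 0 0 0;-.1 0 -.2 0 0 0;-.1 0 -.2 0 0 0;-.1 0 -.2 0 0 0;-.1 0 -.2 0 0 0;-.1 0 -.2 0 0 0;-.1 0 -.2 0 0 0;-.1 0 -.2 0 0 0' -1
python3 - <<'E'
from h import *
np.set_printoptions(precision=4,suppress=True)
im,c=shot('wrist','w3');np.savez('pics/w3c',**c)
print("balls if upright 62, tipped 44 high")
for b in blobs(mask(im,"red"),25):
    p=plane(c,b.mean(0),.044,1)
    if p[0]<.7 and p[0]>.58: 
        d=p[:2]-[.4874,.1058];a=np.radians(-4.7);print(b.mean(0),p[:2],"fixture",d[0]*np.cos(a)+d[1]*np.sin(a),-d[0]*np.sin(a)+d[1]*np.cos(a))
go(.509,-.352-.06,.25,30)
E
```

```text
tcp_rot: [-90.0, 0.0, -5.0]
wrist_force: [-0.7, -1.9, -1.1]
opening: -0.0001
tcp_rot: [-90.0, -0.0, -5.0]
wrist_force: [-0.1, 0.3, 0.5]
opening: 0.0003
time: 5.65
ee_pos: [0.6453, 0.2247, 0.2697]
tcp_rot: [-89.7, -0.6, -5.0]
wrist_force: [0.1, -0.5, 0.8]
opening: 0.0001
time: 6.45
ee_pos: [0.5274, 0.0341, 0.2605]
tcp_rot: [-90.0, -0.0, -5.0]
wrist_force: [-0.2, -0.3, -0.5]
opening: 0.0857
balls if upright 62, tipped 44 high
[338.3333 136.2593] [0.6276 0.061 ] fixture 0.14340719741868757 -0.033170496228687965
[340.1071  82.1429] [0.6339 0.1261] fixture 0.1443092980725609 0.03221159223410619
[340.0385  30.1538] [0.64   0.1907] fixture 0.14510967941945985 0.09709341216502379
t 6.5 at [0.5274 0.0343 0.2603] rpy [-90.    0.   -4.9] -> tool dx 0.0201 dy 0.0103 dz -0.4462 ry -0.6097
```

The ball positions show all three switches tipped by about 0.92 rad (32 mm shift of 40 mm stem). Now over to the red plate.

```bash

python3 -m crank '.062 0 -.45 0 -.61 0;.062 0 -.45 0 -.61 0;.062 0 -.45 0 -.61 0;.062 0 -.45 0 -.61 0;.062 0 -.45 0 -.61 0;.062 0 -.45 0 -.61 0;.062 0 -.45 0 -.61 0;.062 0 -.45 0 -.61 0'
python3 -c "
from h import *
go(.55,-.42,.25,30)"
```

```text
time: 7.3
ee_pos: [0.5469, -0.3496, 0.2599]
tcp_rot: [-90.0, 0.0, 30.0]
wrist_force: [1.3, 0.7, 0.2]
opening: 0.0854
t 7.3 at [ 0.5469 -0.3496  0.2599] rpy [-90.   0.  30.] -> tool dx -0.0325 dy 0.0099 dz -0.0626 ry 0.0007
```

```bash

python3 -m crank '-.025 .01 -.045 0 0 0;-.025 .01 -.045 0 0 0;-.025 .01 -.045 0 0 0;-.025 .01 -.045 0 0 0'
python3 -c "
from h import *
im,c=shot('wrist','r1');np.savez('pics/r1c',**c);o=bot.get_obs();print(o['ee_pos'],o['tcp_rot'])"
python3 -m crank '.06 .05 0 0 0 0;.06 .05 0 0 0 0;.06 .05 0 0 0 0;.06 .05 0 0 0 0'
python3 - <<'E'
from h import *
np.set_printoptions(precision=4,suppress=True)
im,c=shot('wrist','r2');np.savez('pics/r2c',**c);o=bot.get_obs();print(o['ee_pos'],o['tcp_rot'])
for k in(1,2):
    im=cv2.imread(f"pics/r{k}.png")[:,:,::-1].copy();c=dict(np.load(f"pics/r{k}c.npz"))
    for b in blobs(mask(im,"red"),300):
        ap=cv2.approxPolyDP(b.reshape(-1,1,2),3,True)[:,0,:]
        print(k,cv2.contourArea(b),*[f"{q}:{np.round(plane(c,q,.012,1)[:2],4)}" for q in ap])
        x,y,w,h=cv2.boundingRect(b)
        sub=np.zeros(im.shape[:2],np.uint8);sub[y:y+h,x:x+w]=mask(im,"white")[y:y+h,x:x+w]
        for r in blobs(sub,30):
            print("  rib",cv2.contourArea(r),r.mean(0),cv2.minAreaRect(r),plane(c,cv2.minAreaRect(r)[0],.048,1)[:2])
cv2.imwrite("pics/r12.png",np.vstack([cv2.imread(f"pics/r{k}.png")[:270] for k in(1,2)]))
E
```

```text
time: 7.7
ee_pos: [0.5476, -0.3985, 0.2504]
tcp_rot: [-90.0, -0.0, 30.0]
wrist_force: [0.7, 0.1, -0.0]
opening: 0.0855
[ 0.54763359 -0.39822912  0.25097931] [-9.00111797e+01 -1.61633809e-02  3.00653792e+01]
time: 8.15
ee_pos: [0.5991, -0.3683, 0.2004]
tcp_rot: [-89.9, 0.0, 30.1]
wrist_force: [-0.1, -0.8, 0.6]
opening: 0.0855
[ 0.5989 -0.369   0.2014] [-90.0245   0.0057  30.0429]
1 1208.5 [511 128]:[ 0.8774 -0.1296] [481 187]:[ 0.8768 -0.2465] [500 208]:[ 0.9483 -0.2487] [503 200]:[ 0.9445 -0.2343] [511 205]:[ 0.9729 -0.2293]
  rib 89.0 [488.3913 200.7174] ((488.1312255859375, 200.7443389892578), (24.014413833618164, 5.515916347503662), 47.72631072998047) [ 0.8712 -0.2633]
1 4947.5 [303  76]:[ 0.5426 -0.2757] [204  79]:[ 0.4384 -0.3401] [206  85]:[ 0.4444 -0.3455] [209  83]:[ 0.4465 -0.3415] [205  93]:[ 0.4483 -0.3549] [212  92]:[ 0.4554 -0.3496] [210 104]:[ 0.4606 -0.364 ] [217 104]:[ 0.4684 -0.3598] [213 110]:[ 0.4677 -0.3687] [205 111]:[ 0.4594 -0.3747] [209 167]:[ 0.498  -0.4349] [253 166]:[ 0.5463 -0.4057] [252 114]:[ 0.5124 -0.3494] [274 112]:[ 0.5347 -0.3335] [265 107]:[ 0.5219
[... 793 characters left out ...]
5]:[ 0.8947 -0.1469] [507 140]:[ 0.8821 -0.1468]
  rib 128.0 [480.3333 214.1875] ((480.0000305175781, 214.5), (27.577163696289062, 6.363960266113281), 45.0) [ 0.8688 -0.2654]
2 7214.0 [254  70]:[ 0.5418 -0.2757] [144  79]:[ 0.4379 -0.3406] [152 177]:[ 0.4981 -0.4357] [200 175]:[ 0.5469 -0.4052] [196 116]:[ 0.5119 -0.3495] [229 113]:[ 0.5419 -0.3293] [224 112]:[ 0.5367 -0.331 ] [231 109]:[ 0.5417 -0.3245] [231 113]:[ 0.5438 -0.3282] [237 104]:[ 0.5446 -0.3166] [243 106]:[ 0.5513 -0.3153] [251  91]:[ 0.5506 -0.2971] [255  96]:[ 0.5569 -0.2996]
  rib 414.0 [177.6102 116.5339] ((177.68833923339844, 116.63870239257812), (51.267799377441406, 9.682586669921875), 86.56636810302734) [ 0.502  -0.3543]
```

View pics/r12.png

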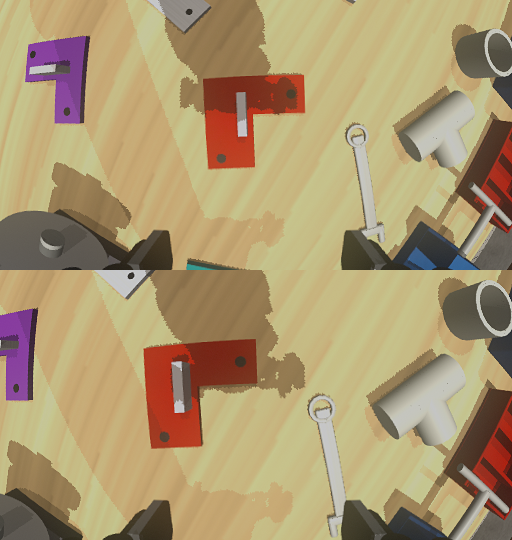

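Both views show the red L with rib at (241,114) and (178,116). The rib top at z=0.048 lands on the same point from both views, which confirms the height. Red rib: (0.502,-0.355), yaw 32°.

```bash

python3 -c "
from h import *
go(.502,-.355,.1,32)"
```

```text
t 8.2 at [ 0.5989 -0.369   0.2014] rpy [-90.   0.  30.] -> tool dx -0.0769 dy 0.1014 dz 0.0607 ry -0.0342
```

```bash

python3 -m crank '-.077 .05 .0607 0 -.034 0;-.077 .1 .0607 0 -.034 0;-.077 .1 .0607 0 -.034 0;-.077 .1 .0607 0 -.034 0;-.077 .1 .0607 0 -.034 0;-.077 .1 .0607 0 -.034 0' 0 60
python3 - <<'E'
from h import *
go(.502,-.355,.028,32)
im,c=shot('wrist','r3');cv2.imwrite("pics/r3.png",im[:,:,::-1])
E
```

```text
time: 8.8
ee_pos: [0.5034, -0.357, 0.1039]
tcp_rot: [-90.3, -0.1, 31.9]
wrist_force: [1.1, 0.2, 0.5]
opening: 0.0425
t 8.8 at [ 0.5034 -0.357   0.1039] rpy [-90.3  -0.1  31.9] -> tool dx -0.0002 dy 0.0759 dz 0.0024 ry -0.0019
```

View pics/r3.png

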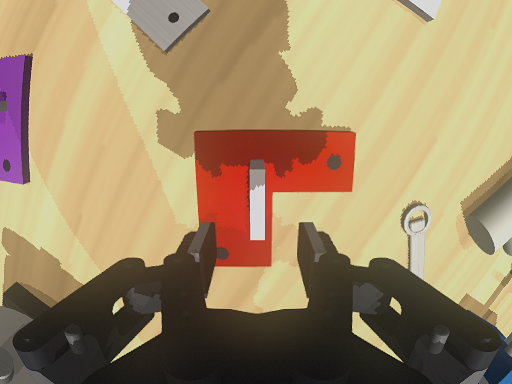

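The rib is centred between the fingers at column 257 and parallel to them. Descend, grip and lift.

```bash

python3 -m crank '0 .02 .001 0 0 0;0 .04 .001 0 0 0;0 .055 .001 0 0 0;0 .065 .001 0 0 0;0 .071 .001 0 0 0;0 .073 .001 0 0 0;0 .073 .001 0 0 0'
python3 -m crank '0 0 0 0 0 0;0 0 0 0 0 0;0 0 0 0 0 0;0 0 0 0 0 0;0 0 0 0 0 0' 1 80
python3 -m crank '0 -.005 0 0 0 0;0 -.02 0 0 0 0;0 -.04 0 0 0 0;0 -.07 0 0 0 0;0 -.1 0 0 0 0;0 -.1 0 0 0 0;0 -.1 0 0 0 0'
python3 - <<'E'
from h import *
np.set_printoptions(precision=4,suppress=True)
im,c=shot('wrist','r4');o=bot.get_obs();p=o['ee_pos'];a=np.radians(o['tcp_rot'][2]);print(p,o['tcp_rot'])
for b in blobs(mask(im,"red"),800):
    ap=cv2.approxPolyDP(b.reshape(-1,1,2),3,True)[:,0,:]
    zt=p[2]-.028+.012   # plate top now
    for q in ap:
        w=plane(c,q,zt,1)-p; print(q,"tool x %.4f z %.4f"%(w[0]*np.cos(a)+w[1]*np.sin(a),-w[0]*np.sin(a)+w[1]*np.cos(a)))
E
```

```text
time: 9.55
ee_pos: [0.5016, -0.3549, 0.028]
tcp_rot: [-90.0, -0.0, 31.9]
wrist_force: [0.0, -0.5, -0.1]
opening: 0.0424
time: 10.05
ee_pos: [0.5017, -0.355, 0.0285]
tcp_rot: [-90.1, -0.0, 31.9]
wrist_force: [0.0, 1.1, 5.7]
opening: 0.0088
time: 10.75
ee_pos: [0.5015, -0.3548, 0.1281]
tcp_rot: [-90.1, -0.0, 31.9]
wrist_force: [-0.6, 0.0, -4.2]
opening: 0.0087
[ 0.501  -0.3545  0.1267] [-89.9397   0.0273  31.9116]
[170 220] tool x -0.0481 z 0.0068
[174 256] tool x -0.0482 z -0.0159
[186 258] tool x -0.0410 z -0.0169
[190 266] tool x -0.0391 z -0.0223
[205 263] tool x -0.0299 z -0.0199
[215 250] tool x -0.0235 z -0.0111
[219 234] tool x -0.0208 z -0.0011
[232 229] tool x -0.0134 z 0.0020
[235 220] tool x -0.0117 z 0.0073
[243 220] tool x -0.0073 z 0.0073
[247 189] tool x -0.0050 z 0.0247
[266 189] tool x 0.0049 z 0.0247
[270 220] tool x 0.0072 z 0.0073
[278 220] tool x 0.0116 z 0.0073
[281 229] tool x 0.0134 z 0.0020
[294 235] tool x 0.0207 z -0.0017
[387 232] tool x 0.0767 z -0.0017
[397 152] tool x 0.0769 z 0.0456
[394 161] tool x 0.0755 z 0.0406
[390 152] tool x 0.0725 z 0.0455
[203 149] tool x -0.0274 z 0.0459
[201 155] tool x -0.0286 z 0.0428
[200 150] tool x -0.0290 z 0.0454
[199 156] tool x -0.0297 z 0.0423
[197 151] tool x -0.0306 z 0.0449
[189 162] tool x -0.0351 z 0.0392
[191 171] tool x -0.0343 z 0.0344
[184 168] tool x -0.0380 z 0.0361
[185 175] tool x -0.0376 z 0.0323
[180 181] tool x -0.0406 z 0.0291
[183 190] tool x -0.0393 z 0.0241
[179 189] tool x -0.0414 z 0.0247
[184 196] tool x -0.0389 z 0.0208
[179 196] tool x -0.0417 z 0.0208
[181 204] tool x -0.0409 z 0.0162
[177 204] tool x -0.0432 z 0.0162
[181 215] tool x -0.0415 z 0.0099
[176 217] tool x -0.0444 z 0.0086
[177 223] tool x -0.0442 z 0.0051
[171 224] tool x -0.0478 z 0.0044
```

The held plate's outline in the tool frame (x −48…+77, top +46) matches the drawing to about 1 mm, so the grasp is square. Carry it to the fixture in two calls.

```bash

python3 -m crank '.009 0 .018 0 .03 0;.022 0 .046 0 .1 0;.035 0 .073 0 .18 0;.048 0 .1 0 .26 0;.061 0 .127 0 .34 0;.074 0 .154 0 .42 0;.087 0 .181 0 .5 0;.1 0 .208 0 .58 0'
python3 -c "
from h import *
go(.4457,.1484,.1,-4.7)"
```

```text
time: 11.6
ee_pos: [0.475, -0.1239, 0.1258]
tcp_rot: [-90.0, 0.2, -1.5]
wrist_force: [-0.2, -0.1, -3.1]
opening: 0.0086
t 11.6 at [ 0.475  -0.1239  0.1258] rpy [-90.    0.2  -1.5] -> tool dx -0.0365 dy 0.0258 dz 0.2714 ry 0.0556
```

```bash

python3 -m crank '-.0045 0 .034 0 .007 0;-.009 0 .068 0 .015 0;-.0135 0 .102 0 .023 0;-.018 0 .136 0 .03 0;-.0225 .005 .17 0 .038 0;-.027 .01 .204 0 .045 0;-.032 .015 .238 0 .05 0;-.0365 .02 .26 0 .0556 0'
python3 -m crank '0 0 .0114 0 0 0;0 0 .0114 0 0 0;0 0 .0114 0 0 0'
python3 - <<'E'
from h import *
np.set_printoptions(precision=4,suppress=True)
go(.4457,.1484,.03,-4.7)
im,c=shot('wrist','p1');np.savez('pics/p1c',**c);o=bot.get_obs();p=o['ee_pos']
d0=lambda P:(lambda d,a:(d[0]*np.cos(a)+d[1]*np.sin(a),-d[0]*np.sin(a)+d[1]*np.cos(a)))(np.array(P[:2])-[.4874,.1058],np.radians(-4.7))
for col,z in(("red",p[2]-.028+.012),("blue",.016)):
  for b in blobs(mask(im,col),300):
    for q in cv2.approxPolyDP(b.reshape(-1,1,2),3,True)[:,0,:]:
        w=plane(c,q,z,1)
        if .3<w[0]<.65: print(col,q,"fixture x %.4f y %.4f"%d0(w))
E
```

```text
time: 12.4
ee_pos: [0.4444, 0.1372, 0.1057]
tcp_rot: [-90.0, 0.1, -4.4]
wrist_force: [0.4, -0.1, -3.4]
opening: 0.0084
time: 12.7
ee_pos: [0.4465, 0.1463, 0.1071]
tcp_rot: [-90.0, 0.1, -4.5]
wrist_force: [-1.1, -0.1, -3.3]
opening: 0.0089
t 12.7 at [0.4465 0.1463 0.1071] rpy [-90.    0.1  -4.5] -> tool dx -0.0010 dy 0.0771 dz 0.0020 ry 0.0036
red [165 150] fixture x -0.0924 y 0.0830
red [165 167] fixture x -0.0929 y 0.0741
red [167 162] fixture x -0.0916 y 0.0767
red [184 188] fixture x -0.0831 y 0.0627
red [182 196] fixture x -0.0845 y 0.0583
red [187 198] fixture x -0.0818 y 0.0572
red [184 222] fixture x -0.0845 y 0.0434
red [188 230] fixture x -0.0826 y 0.0387
red [184 233] fixture x -0.0851 y 0.0368
red [184 245] fixture x -0.0857 y 0.0293
red [180 249] fixture x -0.0883 y 0.0267
red [173 246] fixture x -0.0923 y 0.0284
red [174 255] fixture x -0.0924 y 0.0226
red [186 258] fixture x -0.0853 y 0.0210
red [191 266] fixture x -0.0828 y 0.0157
red [205 263] fixture x -0.0743 y 0.0181
red [219 234] fixture x -0.0653 y 0.0367
red [232 229] fixture x -0.0581 y 0.0398
red [235 220] fix
[... 1558 characters left out ...]
274] fixture x 0.1106 y -0.0446
blue [420 282] fixture x 0.1195 y -0.0551
blue [414 289] fixture x 0.1144 y -0.0630
blue [419 289] fixture x 0.1208 y -0.0639
blue [442 188] fixture x 0.1217 y 0.0427
blue [449 110] fixture x 0.1207 y 0.1124
blue [359  99] fixture x 0.0337 y 0.1135
blue [224  94] fixture x -0.0693 y 0.1145
blue [228 111] fixture x -0.0664 y 0.1016
blue [221 108] fixture x -0.0716 y 0.1039
blue [218 121] fixture x -0.0740 y 0.0942
blue [207 122] fixture x -0.0824 y 0.0935
blue [200 108] fixture x -0.0876 y 0.1043
blue [208 100] fixture x -0.0814 y 0.1102
blue [202 101] fixture x -0.0860 y 0.1096
blue [201  97] fixture x -0.0868 y 0.1127
blue [214  95] fixture x -0.0769 y 0.1139
```

View pics/p1.png

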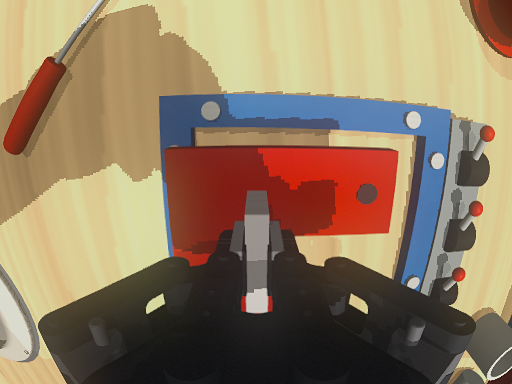

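The red plate hangs square inside the pocket: its edges are at fixture x −92.5…+31 and y up to +84, and the fence corners read within 1 mm of their drawing values. Switches all tipped. Lower and release.

```bash

python3 -m crank '-.001 .02 .001 0 .003 0;-.001 .04 .002 0 .003 0;-.001 .055 .002 0 .003 0;-.001 .065 .002 0 .003 0;-.001 .072 .002 0 .003 0;-.001 .076 .002 0 .003 0;-.001 .078 .002 0 .003 0;-.001 .078 .002 0 .003 0'
python3 -m crank '0 0 0 0 0 0;0 0 0 0 0 0'
python3 -m crank '0 0 0 0 0 0;0 0 0 0 0 0;0 0 0 0 0 0' .4 60
python3 -m crank '0 -.01 0 0 0 0;0 -.03 0 0 0 0;0 -.06 0 0 0 0;0 -.1 0 0 0 0;0 -.14 0 0 0 0;0 -.18 0 0 0 0;0 -.18 0 0 0 0;0 -.18 0 0 0 0' -1
python3 - <<'E'
from h import *
go(.478-.08,.377-.03,.25,-75)
im,c=shot('wrist','p2');np.savez('pics/p2c',**c)
d0=lambda P:(lambda d,a:(d[0]*np.cos(a)+d[1]*np.sin(a),-d[0]*np.sin(a)+d[1]*np.cos(a)))(np.array(P[:2])-[.4874,.1058],np.radians(-4.7))
for b in blobs(mask(im,"red"),800):
    for q in cv2.approxPolyDP(b.reshape(-1,1,2),4,True)[:,0,:]:
        w=plane(c,q,.012,1)
        if .3<w[0]<.65: print(q,"fixture x %.4f y %.4f"%d0(w))
E
```

```text
time: 13.55
ee_pos: [0.446, 0.149, 0.0298]
tcp_rot: [-90.0, -0.0, -4.7]
wrist_force: [0.0, -0.1, -3.7]
opening: 0.0088
time: 13.75
ee_pos: [0.4461, 0.1491, 0.0301]
tcp_rot: [-90.0, -0.0, -4.7]
wrist_force: [-0.0, 0.2, -3.8]
opening: 0.0087
time: 14.05
ee_pos: [0.4461, 0.1491, 0.03]
tcp_rot: [-90.0, -0.0, -4.7]
wrist_force: [-0.1, -0.3, 0.3]
opening: 0.0257
time: 14.85
ee_pos: [0.4462, 0.1491, 0.2111]
tcp_rot: [-89.9, -0.1, -4.7]
wrist_force: [-0.1, -0.2, -0.7]
opening: 0.0853
t 14.8 at [0.4462 0.1491 0.2111] rpy [-89.9  -0.1  -4.7] -> tool dx -0.0642 dy -0.0389 dz 0.1933 ry 1.2274
[217 223] fixture x -0.0925 y -0.0281
[265 223] fixture x -0.0346 y -0.0278
[266 169] fixture x -0.0341 y 0.0381
[321 168] fixture x 0.0296 y 0.0396
[323 128] fixture x 0.0302 y 0.0858
[214 127] fixture x -0.0923 y 0.0863
```

Red lies square at rib ≈ fixture (−45.5, +39). Joint 6's range rules out tool yaw −75° at the yellow plate, so I'll use the half-turned grasp (tool yaw 105° at pick, 175.3° at placing).

```bash

python3 -m crank '.098 -.04 .25 0 -1.915 0;.098 -.04 .25 0 -1.915 0;.098 -.04 .25 0 -1.915 0;.098 -.04 .25 0 -1.915 0;.098 -.04 .25 0 -1.915 0;.098 -.04 .25 0 -1.915 0;.098 -.04 .25 0 -1.915 0;.098 -.04 .25 0 -1.915 0'
python3 -m crank '0 0 0 0 -.7 0;0 0 0 0 -.7 0;0 0 0 0 -.7 0;0 0 0 0 -.7 0'
python3 -c "
from h import *
go(.565,.40,.25,105)"
```

```text
time: 15.7
ee_pos: [0.5637, 0.3909, 0.2469]
tcp_rot: [-89.9, 0.2, 64.5]
wrist_force: [-0.1, -0.5, 0.6]
opening: 0.0852
time: 16.1
ee_pos: [0.5635, 0.3899, 0.2478]
tcp_rot: [-89.9, 0.1, 98.8]
wrist_force: [0.4, 1.4, 0.1]
opening: 0.0855
t 16.1 at [0.5635 0.3899 0.2478] rpy [-89.9   0.1  98.8] -> tool dx 0.0098 dy -0.0022 dz -0.0030 ry -0.1080
```

```bash

python3 -m crank '.01 0 0 0 -.108 0;.01 0 0 0 -.108 0;.01 0 0 0 -.108 0'
python3 -c "
from h import *
im,c=shot('wrist','y1');np.savez('pics/y1c',**c);o=bot.get_obs();print(o['ee_pos'],o['tcp_rot'])"
python3 -m crank '-.05 .05 0 0 0 0;-.05 .05 0 0 0 0;-.05 .05 0 0 0 0;-.05 .05 0 0 0 0'
python3 - <<'E'
from h import *
np.set_printoptions(precision=4,suppress=True)
im,c=shot('wrist','y2');np.savez('pics/y2c',**c);o=bot.get_obs();print(o['ee_pos'],o['tcp_rot'])
for k in(1,2):
    im=cv2.imread(f"pics/y{k}.png")[:,:,::-1].copy();c=dict(np.load(f"pics/y{k}c.npz"))
    for b in blobs(mask(im,"yellow"),800):
        ap=cv2.approxPolyDP(b.reshape(-1,1,2),3,True)[:,0,:]
        print(k,cv2.contourArea(b),*[f"{q}:{np.round(plane(c,q,.012,1)[:2],4)}" for q in ap])
        x,y,w,h=cv2.boundingRect(b)
        sub=np.zeros(im.shape[:2],np.uint8);sub[y:y+h,x:x+w]=mask(im,"white")[y:y+h,x:x+w]
        for r in blobs(sub,60):
            print("  rib",cv2.contourArea(r),r.mean(0),cv2.minAreaRect(r),plane(c,cv2.minAreaRect(r)[0],.048,1)[:2])
cv2.imwrite("pics/y12.png",np.vstack([cv2.imread(f"pics/y{k}.png")[:270] for k in(1,2)]))
E
```

```text
time: 16.4
ee_pos: [0.5621, 0.3998, 0.2484]
tcp_rot: [-89.9, 0.0, 104.5]
wrist_force: [0.4, -0.3, -0.8]
opening: 0.0854
[0.56220774 0.39971945 0.24872559] [-8.99215906e+01  3.65957298e-02  1.04475539e+02]
time: 16.85
ee_pos: [0.575, 0.3514, 0.2001]
tcp_rot: [-90.0, -0.0, 104.5]
wrist_force: [-0.0, -1.4, -0.3]
opening: 0.0856
[0.5751 0.352  0.2008] [-90.0717  -0.0363 104.5778]
1 6237.5 [310  54]:[0.4126 0.4301] [213  56]:[0.4456 0.3152] [216 146]:[0.5548 0.3462] [259 145]:[0.5404 0.3981] [259 112]:[0.5005 0.3878] [249 111]:[0.5024 0.3756] [249  66]:[0.4479 0.3616] [258  66]:[0.4452 0.3722] [260 106]:[0.493  0.3871] [311 105]:[0.4749 0.4477]
  rib 346.0 [253.7941  88.9216] ((253.83938598632812, 88.52130889892578), (43.26781463623047, 9.059803009033203), 88.15238952636719) [0.4762 0.3753]
2 7798.5 [253  47]:[0.4462 0.3151] [257 151]:[0.5549 0.3476] [305 150]:[0.5403 0.3981] [305 112]:[0.5002 0.3868] [296 111]:[0.5019 0.3771] [295  65]:[0.4537 0.3632] [300  59]:[0.4457 0.3667] [312  61]:[0.444  0.3797] [313 106]:[0.4915 0.3935] [362 107]:[0.4758 0.4475] [361  49]:[0.4123 0.4294]
  rib 461.5 [305.8403  85.7647] ((305.97650146484375, 85.53715515136719), (51.15550994873047, 10.752898216247559), 88.60282135009766) [0.4764 0.3752]
```

View pics/y12.png

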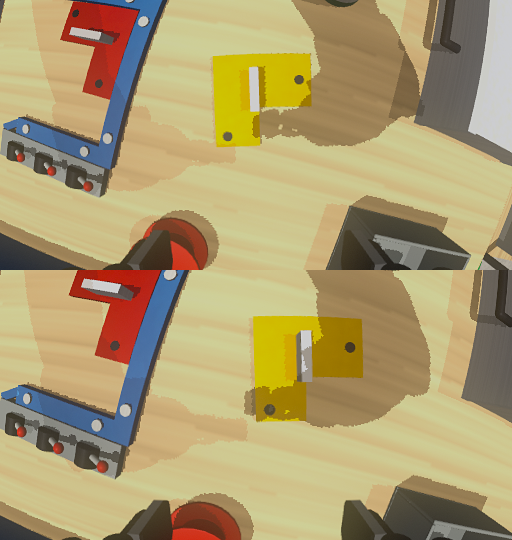

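Both views show the yellow L, with the rib at (254,89) and (306,86); both rays agree at z=0.048, so the height is confirmed. Yellow rib: (0.477,0.376), plate yaw −73.7°, so tool yaw is 106.3°.

```bash

python3 -c "
from h import *
go(.477,.376,.1,106.3)"
```

```text
t 16.9 at [0.5751 0.352  0.2008] rpy [-90.1  -0.  104.6] -> tool dx 0.0479 dy 0.1008 dz 0.0889 ry -0.0301
```

```bash

python3 -m crank '.048 .05 .089 0 -.03 0;.048 .1 .089 0 -.03 0;.048 .1 .089 0 -.03 0;.048 .1 .089 0 -.03 0;.048 .1 .089 0 -.03 0;.048 .1 .089 0 -.03 0;.048 .1 .089 0 -.03 0' 0 60
python3 - <<'E'
from h import *
go(.477,.376,.028,106.3)
im,c=shot('wrist','y3');o=bot.get_obs();p=o['ee_pos'];a=np.radians(o['tcp_rot'][2])
for b in blobs(mask(im,"yellow"),800):
    for q in cv2.approxPolyDP(b.reshape(-1,1,2),4,True)[:,0,:]:
        w=plane(c,q,.012,1)-p; print(q,"tool x %.4f z %.4f"%(w[0]*np.cos(a)+w[1]*np.sin(a),-w[0]*np.sin(a)+w[1]*np.cos(a)))
E
```

```text
time: 17.6
ee_pos: [0.4786, 0.3765, 0.1021]
tcp_rot: [-90.2, -0.1, 106.3]
wrist_force: [0.2, 0.1, -0.9]
opening: 0.043
t 17.6 at [0.4786 0.3765 0.1021] rpy [-9.020e+01 -1.000e-01  1.063e+02] -> tool dx -0.0001 dy 0.0741 dz 0.0017 ry 0.0004
[189 132] tool x -0.0500 z 0.0490
[194 231] tool x -0.0505 z -0.0319
[202 221] tool x -0.0431 z -0.0229
[215 224] tool x -0.0325 z -0.0254
[220 257] tool x -0.0298 z -0.0559
[214 267] tool x -0.0356 z -0.0660
[260 267] tool x 0.0042 z -0.0655
[260 242] tool x 0.0041 z -0.0414
[246 241] tool x -0.0075 z -0.0405
[249 159] tool x -0.0045 z 0.0277
[262 161] tool x 0.0053 z 0.0262
[263 215] tool x 0.0064 z -0.0174
[340 214] tool x 0.0696 z -0.0172
[345 133] tool x 0.0691 z 0.0487
```

Outline in the tool frame is x −50…+69.5, as drawn. Descend, grip, lift.

```bash

python3 -m crank '0 .02 .002 0 0 0;0 .04 .002 0 0 0;0 .055 .002 0 0 0;0 .065 .002 0 0 0;0 .071 .002 0 0 0;0 .073 .002 0 0 0;0 .073 .002 0 0 0'
python3 -m crank '0 0 0 0 0 0;0 0 0 0 0 0;0 0 0 0 0 0;0 0 0 0 0 0;0 0 0 0 0 0' 1 80
python3 -m crank '0 -.005 0 0 0 0;0 -.02 0 0 0 0;0 -.04 0 0 0 0;0 -.07 0 0 0 0;0 -.1 0 0 0 0;0 -.1 0 0 0 0;0 -.1 0 0 0 0'
python3 - <<'E'
from h import *
im,c=shot('wrist','y4');o=bot.get_obs();p=o['ee_pos'];a=np.radians(o['tcp_rot'][2])
for b in blobs(mask(im,"yellow"),800):
    for q in cv2.approxPolyDP(b.reshape(-1,1,2),4,True)[:,0,:]:
        w=plane(c,q,p[2]-.016,1)-p; print(q,"tool x %.4f z %.4f"%(w[0]*np.cos(a)+w[1]*np.sin(a),-w[0]*np.sin(a)+w[1]*np.cos(a)))
A=np.radians(-4.7);f=np.array([.043,.010])  # yellow rib target in fixture
x,y=np.array([.4874,.1058])+[f[0]*np.cos(A)-f[1]*np.sin(A),f[0]*np.sin(A)+f[1]*np.cos(A)]
print(x,y);go(x,y,.106,175.3)
E
```

```text
time: 18.35
ee_pos: [0.475, 0.3751, 0.0269]
tcp_rot: [-90.0, -0.0, 106.4]
wrist_force: [0.5, -0.7, 0.2]
opening: 0.0425
time: 18.85
ee_pos: [0.4752, 0.3753, 0.0275]
tcp_rot: [-90.1, -0.0, 106.4]
wrist_force: [-0.9, -0.4, 5.1]
opening: 0.0087
time: 19.55
ee_pos: [0.475, 0.3752, 0.127]
tcp_rot: [-90.1, -0.0, 106.4]
wrist_force: [0.2, -0.5, -4.6]
opening: 0.0089
[160 152] tool x -0.0496 z 0.0445
[170 256] tool x -0.0495 z -0.0164
[184 257] tool x -0.0410 z -0.0167
[190 266] tool x -0.0380 z -0.0226
[205 263] tool x -0.0288 z -0.0202
[218 235] tool x -0.0202 z -0.0021
[232 229] tool x -0.0123 z 0.0016
[235 220] tool x -0.0105 z 0.0069
[243 220] tool x -0.0062 z 0.0070
[246 193] tool x -0.0044 z 0.0222
[265 192] tool x 0.0055 z 0.0227
[270 220] tool x 0.0084 z 0.0070
[278 220] tool x 0.0127 z 0.0069
[281 229] tool x 0.0145 z 0.0016
[294 234] tool x 0.0218 z -0.0015
[307 262] tool x 0.0303 z -0.0195
[323 266] tool x 0.0401 z -0.0226
[328 257] tool x 0.0426 z -0.0167
[344 256] tool x 0.0523 z -0.0164
[363 265] tool x 0.0654 z -0.0234
[373 263] tool x 0.0719 z -0.0225
[387 153] tool x 0.0718 z 0.0445
[312 148] tool x 0.0295 z 0.0461
0.531074792719476 0.1122430179970886
t 19.6 at [0.4745 0.3748 0.1257] rpy [-89.9   0.  106.4] -> tool dx -0.2678 dy 0.0197 dz 0.0197 ry -1.2032
```

```bash

python3 -m crank '-.02 0 .001 0 -.1 0;-.05 0 .004 0 -.24 0;-.085 0 .006 0 -.38 0;-.12 0 .009 0 -.52 0;-.155 0 .012 0 -.66 0;-.19 0 .014 0 -.8 0;-.22 0 .017 0 -.94 0;-.25 .01 .019 0 -1.08 0'
python3 -c "
from h import *
go(.5311,.1122,.1,175.3)"
```

```text
time: 20.4
ee_pos: [0.5269, 0.1283, 0.1159]
tcp_rot: [-90.0, -0.0, 168.6]
wrist_force: [0.9, 1.0, -4.7]
opening: 0.0092
t 20.4 at [0.5269 0.1283 0.1159] rpy [-90.   -0.  168.6] -> tool dx -0.0074 dy 0.0159 dz 0.0150 ry -0.1176
```

```bash

python3 -m crank '-.0074 .01 .015 0 -.1176 0;-.0074 .015 .015 0 -.1176 0;-.0074 .015 .015 0 -.1176 0;-.0074 .015 .015 0 -.1176 0'
python3 - <<'E'
from h import *
go(.5311,.1122,.028,175.3)
im,c=shot('wrist','p3');np.savez('pics/p3c',**c);o=bot.get_obs();p=o['ee_pos']
d0=lambda P:(lambda d,a:(d[0]*np.cos(a)+d[1]*np.sin(a),-d[0]*np.sin(a)+d[1]*np.cos(a)))(np.array(P[:2])-[.4874,.1058],np.radians(-4.7))
for col,z in(("yellow",p[2]-.016),("red",.012)):
  for b in blobs(mask(im,col),600):
    for q in cv2.approxPolyDP(b.reshape(-1,1,2),4,True)[:,0,:]:
        w=plane(c,q,z,1); print(col,q,"fixture x %.4f y %.4f"%d0(w))
E
```

```text
time: 20.8
ee_pos: [0.5308, 0.1142, 0.1011]
tcp_rot: [-90.0, -0.1, 174.9]
wrist_force: [-0.8, 0.3, -3.6]
opening: 0.0088
t 20.8 at [0.5308 0.1142 0.1011] rpy [-9.000e+01 -1.000e-01  1.749e+02] -> tool dx -0.0005 dy 0.0731 dz 0.0020 ry -0.0069
yellow [160 152] fixture x 0.0914 y -0.0326
yellow [170 256] fixture x 0.0917 y 0.0275
yellow [184 257] fixture x 0.0833 y 0.0278
yellow [190 265] fixture x 0.0803 y 0.0331
yellow [206 262] fixture x 0.0706 y 0.0308
yellow [219 234] fixture x 0.0621 y 0.0130
yellow [232 229] fixture x 0.0549 y 0.0100
yellow [235 220] fixture x 0.0531 y 0.0047
yellow [243 220] fixture x 0.0488 y 0.0048
yellow [246 194] fixture x 0.0469 y -0.0097
yellow [265 192] fixture x 0.0371 y -0.0107
yellow [270 220] fixture x 0.0344 y 0.0049
yellow [278 220] fixture x 0.0301 y 0.0049
yellow [281 229] fixture x 0.0284 y 0.0102
yellow [294 234] fixture x 0.0212 y 0.0133
yellow [307 262] fixture x 0.0129 y 0.0312
yellow [323 266] fixture x 0.0032 y 0.0343
yellow [329 257] fixture x 0.0002 y 0.0285
yellow [344 256] fixture x -0.0089 y 0.0283
yellow [363 265] fixture x -0.0218 y 0.0353
yellow [373 263] fixture x -0.0282 y 0.0344
yellow [387 153] fixture x -0.0286 y -0.0318
yellow [314 148] fixture x 0.0122 y -0.0337
red [417 145] fixture x -0.0916 y -0.0286
red [394 145] fixture x -0.0694 y -0.0278
red [394 153] fixture x -0.0699 y -0.0213
red [402 152] fixture x -0.0774 y -0.0223
red [407 159] fixture x -0.0828 y -0.0166
red [405 166] fixture x -0.0815 y -0.0107
red [394 168] fixture x -0.0710 y -0.0089
red [398 180] fixture x -0.0760 y 0.0012
red [392 200] fixture x -0.0724 y 0.0186
red [401 216] fixture x -0.0835 y 0.0333
red [392 232] fixture x -0.0769 y 0.0481
red [396 235] fixture x -0.0815 y 0.0512
red [382 246] fixture x -0.0690 y 0.0612
red [378 270] fixture x -0.0693 y 0.0860
red [401 268] fixture x -0.0938 y 0.0863
```

View pics/p3.png

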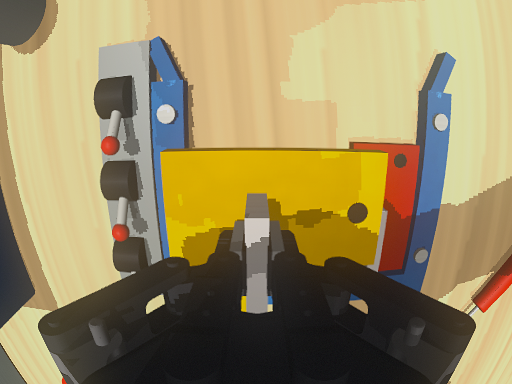

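The yellow plate hangs in the pocket at x −28.6…+91.5. It has about 5 mm clearance to red in x and y, and about 4 mm to the switch-side fence. Lower and release.

```bash

python3 -m crank '0 .02 .002 0 -.007 0;0 .04 .003 0 -.007 0;0 .055 .003 0 -.007 0;0 .063 .003 0 -.007 0;0 .069 .003 0 -.007 0;0 .072 .003 0 -.007 0;0 .0735 .003 0 -.007 0;0 .0735 .003 0 -.007 0'
python3 -m crank '0 0 0 0 0 0;0 0 0 0 0 0'
python3 -m crank '0 0 0 0 0 0;0 0 0 0 0 0;0 0 0 0 0 0' .4 60
python3 -m crank '0 -.01 0 0 0 0;0 -.03 0 0 0 0;0 -.06 0 0 0 0;0 -.1 0 0 0 0;0 -.14 0 0 0 0;0 -.18 0 0 0 0;0 -.18 0 0 0 0;0 -.18 0 0 0 0'
python3 - <<'E'
from h import *
im,c=shot('wrist','p4');np.savez('pics/p4c',**c);o=bot.get_obs()
d0=lambda P:(lambda d,a:(d[0]*np.cos(a)+d[1]*np.sin(a),-d[0]*np.sin(a)+d[1]*np.cos(a)))(np.array(P[:2])-[.4874,.1058],np.radians(-4.7))
for col,z in(("yellow",.012),("red",.012),("white",.012)):
  for b in blobs(mask(im,col),600):
    for q in cv2.approxPolyDP(b.reshape(-1,1,2),4,True)[:,0,:]:
        w=plane(c,q,z,1)
        if .3<w[0]<.61:print(col,q,np.round(w[:2],4),"fixture x %.4f y %.4f"%d0(w))
E
```

```text
time: 21.65
ee_pos: [0.5312, 0.1107, 0.0285]
tcp_rot: [-90.0, 0.0, 175.4]
wrist_force: [-0.2, -0.0, -4.4]
opening: 0.0086
time: 21.85
ee_pos: [0.5312, 0.1106, 0.0285]
tcp_rot: [-90.0, 0.0, 175.4]
wrist_force: [0.1, 0.7, -3.6]
opening: 0.0088
time: 22.15
ee_pos: [0.5313, 0.1107, 0.0286]
tcp_rot: [-90.0, 0.1, 175.4]
wrist_force: [0.2, -0.4, -0.3]
opening: 0.0255
time: 22.95
ee_pos: [0.5315, 0.1107, 0.2096]
tcp_rot: [-90.0, 0.1, 175.4]
wrist_force: [-0.2, 0.7, 0.6]
opening: 0.0255
yellow [213 128] [0.5758 0.0629] fixture x 0.0916 y -0.0355
yellow [215 224] [0.5865 0.1766] fixture x 0.0930 y 0.0787
yellow [261 224] [0.5313 0.1807] fixture x 0.0377 y 0.0782
yellow [261 200] [0.5291 0.1506] fixture x 0.0378 y 0.0481
yellow [251 198] [0.5405 0.1473] fixture x 0.0495 y 0.0457
yellow [253 146] [0.5331 0.0871] fixture x 0.0471 y -0.0149
yellow [263 150] [0.5223 0.0925] fixture x 0.0359 y -0.0104
yellow [263 185] [0.5254 0.1328] fixture x 0.0357 y 0.0300
yellow [317 186] [0.4627 0.139 ] fixture x -0.0273 y 0.0311
yellow [319 128] [0.4577 0.0719] fixture x -0.0268 y -0.0362
red [373 137] [0.3927
[... 306 characters left out ...]
-0.0635 y 0.0237
red [342 225] [0.4319 0.1913] fixture x -0.0623 y 0.0807
red [332 224] [0.4448 0.1886] fixture x -0.0493 y 0.0791
red [323 198] [0.4558 0.1543] fixture x -0.0354 y 0.0457
red [294 219] [0.4916 0.1776] fixture x -0.0017 y 0.0719
red [267 217] [0.5236 0.1723] fixture x 0.0306 y 0.0693
red [267 230] [0.5247 0.1891] fixture x 0.0304 y 0.0861
red [281 230] [0.5079 0.1906] fixture x 0.0134 y 0.0861
red [283 220] [0.5048 0.1778] fixture x 0.0114 y 0.0731
red [295 220] [0.4904 0.179 ] fixture x -0.0030 y 0.0732
red [306 230] [0.4774 0.1934] fixture x -0.0172 y 0.0865
red [365 228] [0.4011 0.1988] fixture x -0.0936 y 0.0856
white [185  63] [ 0.6008 -0.0141] fixture x 0.1228 y -0.1102
```

Yellow rests square at rib ≈ (43, 11), red undisturbed. Next I take hold of the straight plate across its 65 mm width, to drag it along the bench square and centred before the mouth.

```bash

python3 -c "
from h import *
go(.4574,-.1224,.13,94.7)"
```

```text
t 23.0 at [0.5309 0.1106 0.2081] rpy [-90.    0.  175.4] -> tool dx 0.0545 dy 0.0781 dz 0.2382 ry 1.4081
```

```bash

python3 -m crank '.0545 0 .238 0 1.4 0;.0545 0 .238 0 1.4 0;.0545 0 .238 0 1.4 0;.0545 0 .238 0 1.4 0;.0545 .03 .238 0 1.4 0;.0545 .06 .238 0 1.4 0;.0545 .078 .238 0 1.4 0;.0545 .078 .238 0 1.4 0' -1 30
python3 -m crank '0 0 0 0 .17 0;0 0 0 0 .17 0;0 0 0 0 .17 0'
python3 - <<'E'
from h import *
go(.4574,-.1224,.13,94.7)
im,c=shot('wrist','s1');cv2.imwrite("pics/s1.png",im[:,:,::-1]);np.savez('pics/s1c',**c)
for b in blobs(mask(im,"white"),600):
    for q in cv2.approxPolyDP(b.reshape(-1,1,2),4,True)[:,0,:]:print(q,np.round(plane(c,q,.012,1)[:2],4))
E
```

```text
time: 23.8
ee_pos: [0.455, -0.1222, 0.1257]
tcp_rot: [-89.7, -0.2, 106.2]
wrist_force: [-0.2, 0.0, 0.9]
opening: 0.0853
time: 24.1
ee_pos: [0.457, -0.1221, 0.1293]
tcp_rot: [-89.9, -0.0, 97.1]
wrist_force: [-0.1, -0.6, -0.2]
opening: 0.0853
t 24.1 at [ 0.457  -0.1221  0.1293] rpy [-89.9  -0.   97.1] -> tool dx -0.0004 dy -0.0007 dz -0.0004 ry 0.0414
[219  81] [ 0.3711 -0.1633]
[219 274] [ 0.5497 -0.1468]
[285 276] [ 0.5438 -0.0823]
[293 171] [ 0.4396 -0.0917]
[285 165] [ 0.4352 -0.0994]
[246 164] [ 0.4385 -0.1326]
[234 173] [ 0.4476 -0.142 ]
[228 159] [ 0.4361 -0.1484]
[235 144] [ 0.4226 -0.1438]
[238 171] [ 0.4454 -0.1387]
[240 136] [ 0.4153 -0.1404]
[241 165] [ 0.4399 -0.1368]
[248 141] [ 0.4187 -0.1332]
[250 163] [ 0.4373 -0.1293]
[252 129] [ 0.4082 -0.1311]
[256 152] [ 0.4272 -0.1254]
[257 127] [ 0.4061 -0.1272]
[274 124] [ 0.4017 -0.1134]
[275 164] [ 0.4355 -0.108 ]
[279 113] [ 0.392  -0.1105]
[281 150] [ 0.4228 -0.1046]
[284 125] [ 0.4014 -0.105 ]
[288 131] [ 0.406 -0.101]
[290 121] [ 0.3974 -0.1004]
[293 155] [ 0.4258 -0.0938]
[297  83] [ 0.3647 -0.0988]
[160   0] [ 0.3003 -0.2256]
[112   1] [ 0.299  -0.2742]
[81 87] [ 0.3819 -0.2956]
[121 101] [ 0.3939 -0.2504]
```

View pics/s1.png

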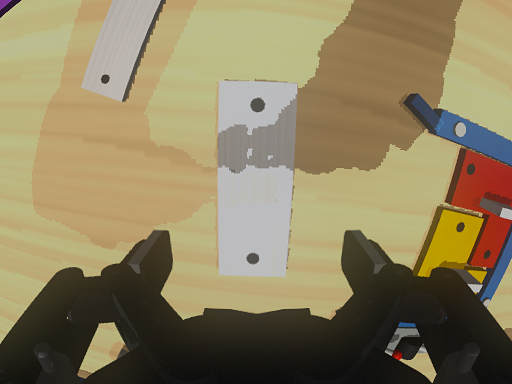

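The straight plate lies between the fingers: corners (219,81), (219,274), (285,276), (297,83), centre (0.457,-0.123), yaw 5.3°, measured width 65 mm. Descend and grip lightly.

```bash

python3 -m crank '-.001 .03 0 0 .031 0;-.001 .06 0 0 .031 0;-.001 .085 0 0 .031 0;-.001 .1 0 0 .031 0;-.001 .11 0 0 .031 0;-.001 .117 0 0 .031 0;-.001 .121 0 0 .031 0;-.001 .121 0 0 .031 0'
python3 -m crank '0 0 0 0 0 0;0 0 0 0 0 0;0 0 0 0 0 0;0 0 0 0 0 0' .4 25
python3 - <<'E'
from h import *
A=np.radians(-4.7);f=np.array([0,-.115])
x,y=np.array([.4874,.1058])+[f[0]*np.cos(A)-f[1]*np.sin(A),f[0]*np.sin(A)+f[1]*np.cos(A)]
print(x,y);go(x,y,.008,85.3)
E
```

```text
time: 24.95
ee_pos: [0.4576, -0.1232, 0.0091]
tcp_rot: [-90.0, 0.0, 95.1]
wrist_force: [0.2, 0.1, 0.4]
opening: 0.0854
time: 25.35
ee_pos: [0.4581, -0.1234, 0.01]
tcp_rot: [-90.1, 0.0, 95.1]
wrist_force: [-2.1, -0.9, 6.3]
opening: 0.0644
0.4779770715075453 -0.008813299484074208
t 25.4 at [ 0.4581 -0.1234  0.01  ] rpy [-90.1   0.   95.1] -> tool dx 0.1124 dy 0.0020 dz -0.0300 ry 0.1713
```

```bash

python3 -m crank '.008 -.001 -.002 0 .012 0;.022 -.001 -.006 0 .034 0;.038 -.001 -.01 0 .058 0;.054 -.001 -.014 0 .082 0;.07 -.001 -.0185 0 .107 0;.086 -.001 -.023 0 .131 0;.102 -.001 -.027 0 .155 0;.1124 -.001 -.03 0 .1713 0'
python3 -m crank '0 0 0 0 0 0;0 0 0 0 0 0'
python3 -m crank '0 0 0 0 0 0;0 0 0 0 0 0;0 0 0 0 0 0' -1 30
python3 -m crank '0 -.02 0 0 0 0;0 -.05 0 0 0 0;0 -.1 0 0 0 0;0 -.15 0 0 0 0;0 -.2 0 0 0 0;0 -.24 0 0 0 0;0 -.24 0 0 0 0;0 -.24 0 0 0 0'
python3 - <<'E'
from h import *
im,c=shot('wrist','s2');np.savez('pics/s2c',**c)
d0=lambda P:(lambda d,a:(d[0]*np.cos(a)+d[1]*np.sin(a),-d[0]*np.sin(a)+d[1]*np.cos(a)))(np.array(P[:2])-[.4874,.1058],np.radians(-4.7))
for col in("white","yellow"):
  for b in blobs(mask(im,col),600):
    for q in cv2.approxPolyDP(b.reshape(-1,1,2),4,True)[:,0,:]:
        w=plane(c,q,.012,1);print(col,q,np.round(w[:2],4),"fixture x %.4f y %.4f"%d0(w))
E
```

```text
time: 26.15
ee_pos: [0.4774, -0.0074, 0.01]
tcp_rot: [-90.0, 0.0, 85.3]
wrist_force: [0.0, -1.6, 0.3]
opening: 0.0642
time: 26.35
ee_pos: [0.4774, -0.0082, 0.01]
tcp_rot: [-90.0, -0.0, 85.4]
wrist_force: [0.1, 1.3, -0.4]
opening: 0.0644
time: 26.65
ee_pos: [0.4775, -0.009, 0.0102]
tcp_rot: [-90.0, 0.0, 85.3]
wrist_force: [-1.3, -0.6, -0.2]
opening: 0.0852
time: 27.45
ee_pos: [0.4779, -0.0089, 0.2508]
tcp_rot: [-90.1, -0.0, 85.3]
wrist_force: [-1.2, -0.1, -0.1]
opening: 0.0855
white [260 276] [ 0.646 -0.017] fixture x 0.1681 y -0.1094
white [278 276] [0.6484 0.0091] fixture x 0.1684 y -0.0832
white [278 259] [0.6197 0.0106] fixture x 0.1396 y -0.0840
white [320 254] [0.618  0.0711] fixture x 0.1330 y -0.0239
white [322 262] [0.6317 0.0741] fixture x 0.1464 y -0.0197
white [313 267] [0.6386 0.0608] fixture x 0.1543 y -0.0325
white [323 270] [0.6457 0.0758] fixture x 0.1602 y -0.0169
white [323 259] [0.6268 0.0756] fixture x 0.1414 y -0.0187
white [341 250] [0.6153 0.1022] fixture x 0.1278 y 0.0069
white [260 249] [ 0.6014 -0.0136] fixture x 0.1234 y -0.1096
white [230  89] [ 0.3845 -0.
[... 470 characters left out ...]
0] [0.4567 0.0717] fixture x -0.0278 y -0.0365
yellow [314 228] [0.5763 0.0627] fixture x 0.0922 y -0.0357
yellow [389 226] [0.5861 0.1757] fixture x 0.0926 y 0.0777
yellow [394 190] [0.532  0.1802] fixture x 0.0384 y 0.0778
yellow [369 190] [0.5287 0.1414] fixture x 0.0382 y 0.0388
yellow [378 198] [0.5414 0.1554] fixture x 0.0498 y 0.0539
yellow [376 206] [0.5529 0.1529] fixture x 0.0615 y 0.0523
yellow [339 206] [0.5476 0.098 ] fixture x 0.0606 y -0.0028
yellow [331 196] [0.5324 0.0869] fixture x 0.0464 y -0.0152
yellow [333 189] [0.5229 0.0897] fixture x 0.0367 y -0.0131
yellow [366 189] [0.5269 0.1369] fixture x 0.0368 y 0.0342
yellow [367 142] [0.4629 0.1383] fixture x -0.0271 y 0.0304
```

View pics/s2.png

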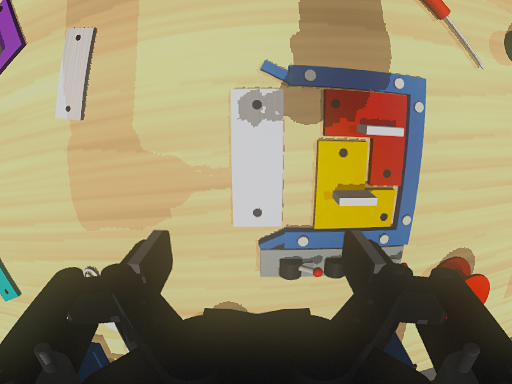

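The overhead view shows the straight plate square before the mouth: centre about (−2, −114.5) fixture, corners (230,89), (233,225), (281,225), (282,89), with red and yellow nested behind. Now I turn the open gripper to push from behind.

```bash

python3 -c "
from h import *
go(.471,-.0856,.15,-4.7)"
python3 -m crank '0 0 0 0 1.571 0;0 0 0 0 1.571 0;0 0 0 0 1.571 0;0 0 0 0 1.571 0;0 0 0 0 1.571 0;0 0 0 0 1.571 0;0 0 0 0 1.571 0;0 0 0 0 1.571 0'
python3 -c "
from h import *
go(.471,-.0856,.1,-4.7)"
```

```text
t 27.5 at [ 0.4774 -0.0088  0.2495] rpy [-90.    0.   85.3] -> tool dx -0.0771 dy 0.0995 dz 0.0001 ry 1.5704
time: 28.3
ee_pos: [0.4769, -0.0087, 0.2483]
tcp_rot: [-90.0, 0.2, 16.2]
wrist_force: [-0.4, -0.5, 0.6]
opening: 0.0852
t 28.3 at [ 0.4769 -0.0087  0.2483] rpy [-90.    0.2  16.2] -> tool dx -0.0271 dy 0.1483 dz -0.0722 ry 0.3644
```

```bash

python3 -m crank '-.027 .03 -.072 0 .364 0;-.027 .06 -.072 0 .364 0;-.027 .1 -.072 0 .364 0;-.027 .14 -.072 0 .364 0;-.027 .148 -.072 0 .364 0;-.027 .148 -.072 0 .364 0'
python3 -c "
from h import *
go(.471,-.0856,.007,-4.7)"
```

```text
time: 28.9
ee_pos: [0.4708, -0.0851, 0.1005]
tcp_rot: [-90.0, 0.2, -4.3]
wrist_force: [0.8, -0.5, 0.3]
opening: 0.0854
t 28.9 at [ 0.4708 -0.0851  0.1005] rpy [-90.    0.2  -4.3] -> tool dx 0.0003 dy 0.0935 dz -0.0005 ry 0.0070
```

```bash

python3 -m crank '0 .03 0 0 .007 0;0 .055 0 0 .007 0;0 .07 0 0 .007 0;0 .08 0 0 .007 0;0 .087 0 0 .007 0;0 .0915 0 0 .007 0;0 .0935 0 0 .007 0;0 .0935 0 0 .007 0'
python3 -m crank '0 0 .01 0 0 0;0 0 .02 0 0 0;0 0 .026 0 0 0;0 0 .032 0 0 0;0 0 .038 0 0 0;0 0 .044 0 0 0;0 0 .05 0 0 0;0 0 .05 0 0 0'
cat >> h.py <<'E'
FO=np.array([.4874,.1058]);FA=np.radians(-4.7)
def fx(P):
    d=np.array(P[:2])-FO;return d[0]*np.cos(FA)+d[1]*np.sin(FA),-d[0]*np.sin(FA)+d[1]*np.cos(FA)
def pack(name,cols=("white","yellow","red")):
    im,c=shot('wrist',name);o=bot.get_obs();print("t",o["time"],"TCP fx %.4f %.4f"%fx(o['ee_pos']),"z %.4f"%o['ee_pos'][2])
    for col in cols:
      for b in blobs(mask(im,col),500):
        L=[(q,fx(plane(c,q,.012,1))) for q in cv2.approxPolyDP(b.reshape(-1,1,2),4,True)[:,0,:]]
        if max(abs(l[1][0]) for l in L)<.1: print(col,*["%s:(%.1f %.1f)"%(q,1e3*w[0],1e3*w[1]) for q,w in L])
E
python3 -c "
from h import *
pack('q1')"
```

```text
time: 29.7
ee_pos: [0.4724, -0.0853, 0.009]
tcp_rot: [-90.0, -0.0, -4.7]
wrist_force: [-0.1, 0.4, 0.5]
opening: 0.0852
time: 30.5
ee_pos: [0.4763, -0.0347, 0.0086]
tcp_rot: [-90.0, -0.0, -4.7]
wrist_force: [-0.5, -0.4, 0.1]
opening: 0.0855
t 30.55 TCP fx 0.0004 -0.1412 z 0.0086
white [ 78 104]:(-87.1 -67.7) [107 106]:(-70.2 -70.3) [ 97 111]:(-75.9 -72.2) [117 113]:(-64.9 -74.0) [ 80 122]:(-86.4 -76.7) [138 127]:(-54.3 -81.2) [ 88 134]:(-81.9 -82.9) [128 134]:(-59.6 -84.1) [ 98 139]:(-76.3 -85.7) [151 141]:(-48.2 -87.9) [ 95 158]:(-79.0 -94.8) [107 152]:(-71.7 -92.2) [118 159]:(-65.9 -95.7) [118 153]:(-65.6 -92.9) [154 158]:(-47.2 -95.7) [119 161]:(-65.5 -96.7) [114 178]:(-69.2 -105.0) [131 179]:(-59.9 -105.5) [104 178]:(-74.9 -104.9) [107 182]:(-73.4 -106.9) [ 89 181]:(-84.2 -106.4) [ 97 187]:(-79.7 -109.5) [ 79 189]:(-91.3 -110.5) [164 192]:(-43.5 -111.9) [ 85 193]:(-87.8 -112.6) [119 196]:(-67.5 -114.0) [ 80 199]:(-91.6 -115.9) [ 81 206]:(-91.7 -119.7) [177 210]:(-37.8 -120.7) [ 83 213]:(-91.2 -123.6) [216 218]:(-19.3 -124.4) [155 222]:(-49.7 -127.1) [ 83 217]:(-91.7 -125.8) [ 85 226]:(-91.5 -130.9) [140 229]:(-58.3 -131.1) [146 224]:(-54.6 -128.3) [152 229]:(-51.7 -130.8) [425 227]:(88.9 -131.3) [438 101]:(88.1 -66.0) [238  89]:(-8.3 -66.1) [130  95]:(-57.8 -66.2)
yellow [195   0]:(-27.5 -24.1) [194  24]:(-27.6 -35.8) [200  30]:(-24.9 -38.9) [299  29]:(18.0 -38.8) [430  46]:(83.2 -39.0) [445  43]:(92.8 -35.7) [442   0]:(92.9 -12.0)
red [69 29]:(-93.4 -28.3) [179  10]:(-34.7 -28.4) [181   0]:(-33.9 -23.4) [110   0]:(-69.9 -17.6) [98 10]:(-76.3 -21.7) [88  0]:(-82.8 -14.8) [71  0]:(-93.7 -12.1)
```

The plate is following square (rear edge at −131, x −91.6…+88.5), with contact 10 mm ahead of the TCP. Continue pushing while watching the force.

```bash

python3 -m crank '0 0 .005 0 0 0;0 0 .01 0 0 0;0 0 .015 0 0 0;0 0 .02 0 0 0;0 0 .025 0 0 0;0 0 .029 0 0 0;0 0 .032 0 0 0;0 0 .034 0 0 0'
python3 -m crank '0 0 .001 0 0 0;0 0 .002 0 0 0;0 0 .003 0 0 0;0 0 .004 0 0 0'
python3 -c "
from h import *
print(bot.get_obs()['wrist_force']);pack('q2',('yellow','white'))"
```

```text
time: 31.35
ee_pos: [0.479, -0.0016, 0.0086]
tcp_rot: [-90.0, 0.0, -4.7]
wrist_force: [-0.5, -5.0, 1.5]
opening: 0.0853
time: 31.75
ee_pos: [0.4793, 0.0023, 0.0086]
tcp_rot: [-90.0, -0.0, -4.7]
wrist_force: [-0.3, -4.1, 0.7]
opening: 0.0854
[-0.29581729 -4.06140308  0.67891823]
t 31.8 TCP fx 0.0005 -0.1036 z 0.0086
yellow [195   0]:(-27.4 13.1) [194  90]:(-27.4 -28.7) [295  89]:(16.2 -28.7) [445 103]:(92.7 -29.4) [442   0]:(92.9 25.1) [400   0]:(67.5 19.2) [401  28]:(67.0 4.4) [365  47]:(48.1 -7.5) [343  44]:(37.7 -7.2) [342   0]:(37.9 14.3)
white [ 71 103]:(-91.3 -29.5) [ 78 186]:(-91.6 -71.7) [ 86 198]:(-87.6 -78.0) [ 81 198]:(-90.8 -78.1) [ 82 211]:(-91.6 -85.2) [ 97 218]:(-82.6 -88.7) [ 83 216]:(-91.5 -88.0) [ 85 227]:(-91.6 -94.2) [201 232]:(-26.9 -94.5) [425 228]:(89.0 -94.8) [439 103]:(88.8 -29.8) [298  91]:(17.5 -29.5) [187  92]:(-30.5 -29.5)
white [373   0]:(53.1 16.5) [374  23]:(53.0 4.7) [400  28]:(66.5 4.4) [399   1]:(66.9 18.5)
```

Rear edge is at −94.5, so about 4 mm remain. Creep on until the force rises.

```bash

python3 -m crank '0 0 .001 0 0 0;0 0 .002 0 0 0;0 0 .003 0 0 0;0 0 .003 0 0 0'
python3 -m crank '0 0 .001 0 0 0;0 0 .001 0 0 0'
python3 -m crank '0 0 .001 0 0 0;0 0 .001 0 0 0'
python3 -c "
from h import *
pack('q3',('yellow','white'))"
```

```text
time: 32.2
ee_pos: [0.4796, 0.0052, 0.0086]
tcp_rot: [-90.0, -0.0, -4.7]
wrist_force: [-1.5, -5.8, 0.3]
opening: 0.0857
time: 32.4
ee_pos: [0.4796, 0.0056, 0.0087]
tcp_rot: [-90.1, -0.0, -4.7]
wrist_force: [-0.9, -10.1, 2.3]
opening: 0.0856
time: 32.6
ee_pos: [0.4794, 0.0059, 0.0087]
tcp_rot: [-90.2, 0.0, -4.8]
wrist_force: [-2.1, -14.1, 2.3]
opening: 0.0851
t 32.65 TCP fx 0.0002 -0.1002 z 0.0086
yellow [195   0]:(-27.4 16.6) [194  92]:(-27.5 -26.0) [330  92]:(31.5 -25.9) [445 104]:(92.4 -26.4) [442   0]:(92.5 28.4) [400   0]:(67.2 22.5) [402  30]:(67.2 6.9) [366  48]:(48.4 -4.5) [343  45]:(37.5 -4.2) [342   0]:(37.7 17.7)
white [ 71 105]:(-91.4 -26.8) [ 83 215]:(-91.6 -83.8) [103 218]:(-79.1 -85.0) [ 83 217]:(-91.9 -84.9) [ 85 228]:(-91.9 -91.2) [194 233]:(-30.5 -91.5) [425 228]:(88.8 -91.3) [439 104]:(88.5 -26.8) [324  93]:(28.8 -26.4) [221  92]:(-15.6 -26.4)
white [373   0]:(52.8 19.9) [374  25]:(52.7 7.2) [400  29]:(66.1 7.3) [399   1]:(66.6 21.9)
```

The force rose from 5 to 14 N without travel, so the pack is tight. One last firm press, then retreat and check from above.

```bash

python3 -m crank '0 0 .001 0 0 0;0 0 .002 0 0 0;0 0 .002 0 0 0'
python3 -m crank '0 0 -.01 0 0 0;0 0 -.025 0 0 0;0 0 -.04 0 0 0;0 -.03 -.04 0 0 0;0 -.08 -.04 0 0 0;0 -.13 -.04 0 0 0;0 -.18 -.04 0 0 0;0 -.22 -.04 0 0 0'
python3 -m crank '0 0 .05 0 0 0;0 0 .09 0 0 0;0 0 .09 0 0 0;0 0 .09 0 0 0'
python3 - <<'E'
from h import *
pack('e1')
im,c=shot('wrist')
for b in blobs(mask(im,"red"),20):
    f=fx(plane(c,b.mean(0),.046,1))
    if .12<f[0]<.17: print("ball fx",np.round(f,4))
E
```

```text
time: 32.95
ee_pos: [0.4791, 0.0065, 0.0087]
tcp_rot: [-90.4, 0.1, -4.9]
wrist_force: [-4.6, -22.3, 5.5]
opening: 0.0854
time: 33.75
ee_pos: [0.4768, -0.0299, 0.2317]
tcp_rot: [-89.9, -0.1, -4.7]
wrist_force: [0.5, 0.7, -0.9]
opening: 0.0855
time: 34.15
ee_pos: [0.4839, 0.0603, 0.2284]
tcp_rot: [-90.0, 0.0, -4.6]
wrist_force: [0.3, -0.1, 0.3]
opening: 0.085
t 34.2 TCP fx 0.0003 -0.0464 z 0.2284
white [181 149]:(-91.7 -26.0) [184 200]:(-91.5 -90.3) [327 201]:(87.9 -91.2) [330 150]:(87.9 -26.8)
yellow [335  56]:(91.7 87.1) [290  53]:(37.9 87.7) [290  88]:(38.0 45.7) [304  87]:(54.4 47.4) [301 134]:(51.8 -8.3) [288 128]:(36.2 -1.5) [289  91]:(36.8 42.1) [234  92]:(-26.9 40.6) [234 134]:(-27.1 -8.9) [240 135]:(-20.1 -10.1) [234 137]:(-27.1 -12.4) [234 147]:(-27.3 -24.3) [332 150]:(90.4 -26.7)
red [284  52]:(30.9 88.7) [179  55]:(-92.4 87.9) [180 137]:(-92.4 -11.4) [192 132]:(-77.3 -5.7) [227 134]:(-35.4 -8.8) [230  91]:(-31.5 41.8) [282  91]:(28.7 41.9)
ball fx [ 0.1427 -0.0328]
ball fx [0.1435 0.0321]
ball fx [0.1444 0.0968]
```

```bash
python3 -c "
from workcell import bot
print(bot.job_done(), bot.get_obs()['time'])"
```

```text
the job is handed in; nothing more can be done
the job is handed in; nothing more can be done
```

The pump base is loaded and the job handed in at about 34 s of the 72 s allowed. The interface gives no verdict, so the figures below are my own last measurements, all in fixture millimetres.

- **Switches:** one sweep tipped all three by about 0.92 rad (off is from 0.7). The last look showed them unchanged.
- **Red plate:** it lies square, with its rib at about (−45, +41) against a place of (−42, +43).
- **Yellow plate:** it lies square and nested with red, with its rib at about (+42, +21) against (+40, +22).
- **Straight plate:** I gripped it across its width, dragged it along the bench without lifting it, then pushed it in with open fingers. Its centre ended at about (−2, −58.5) against (0, −57.5), and it is square within about 0.3°.
- **Tightness:** the last push rose from about 5 N to 22 N with almost no further travel. The arm then backed off and stands clear above the fixture, touching nothing.

Two things were not fully confirmed:
- **Switch height check:** one ball triangulated at 53 mm instead of 62 mm, from a point at the image edge. The second ball read 62.4 mm, so I trusted the drawing.
- **Other things on the bench:** I did not measure them again at the end. No move was planned near them and no contact force showed.

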